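# Finish a wash of printing blocks and zero the counter

## Robot

A 7-joint arm with a two-finger parallel gripper is mounted at the origin on a cart in front of the work surface, level with it; the furniture and walls round the work are solid. World frame = base frame: x ahead of the robot, y to its left, z up, the work surface at z = 0. Lengths are in m, angles in rad, forces in N, time in s.
With the tool pointing down it reaches from about 0.425 to 0.925 m from the base axis. Payload 6.8 kg.
Tool frame: the origin (TCP) lies between the finger pads; the fingertips stand r.tcp_to_tips ahead of it and the grasp point (between the pads) lies 3 mm ahead of it (r.tcp_to_tips is the distance from the TCP to the fingertips, in m); z points along the fingers, y is the line along which they close (so a half turn about z gives the same grasp; the last joint's range is limited). The gripper opens to 85 mm and grips with 20 to 120 N. Pads are 22 mm wide; open, the fingers measure 114 mm over their backs; the gripper's body (76 mm by 85 mm) begins 54 mm behind the grasp point. The pads swing forward as they close: fully open they stand 13 mm farther back than shut.
Start: joints at [1.03, 0.477, 0.022, 1.555, -0.011, 1.109, -0.083], TCP at [0.283, -0.613, 0.253] pointing down, gripper open.
Joint ranges: [-2.96, 2.96], [-0.34, 2.1], [-1.41, 1.46], [0.24, 2.44], [-1.37, 4.51], [0.17, 1.92], [-2.96, 2.96]. Speed limits (rad/s): [2.39, 2.39, 3.14, 3.14, 3.14, 3.14, 3.14].

## Interface

Orientations are given as a rotation vector (axis times angle).
In Python, from bench import r gives the robot as it stands. The module is installed in compiled form; this text tells all that it offers.
- The arm moves only by the tool step_arm, never from a script. Its argument "moves" is a list of rows, each an object of numbers: "rx", "ry", "rz": the turn, a rotation vector about the tool's x, y, z in degrees; "dx", "dy", "dz": the shift along the tool's x, y, z in mm; "gripper": the opening, from -1 (shut) to 1 (fully open). In form: [{"rx": .., "ry": .., "rz": .., "dx": .., "dy": .., "dz": .., "gripper": ..}, ...]. A call has 1 to 20 rows; each row shifts and turns the commanded pose from where the row before left it, along the tool's axes as they then stand; what a row does not reach is not made up. A row lasts 1/8 s, in which the tool goes at most 62.5 mm and 10.7 degrees, less where a joint would pass 70% of its speed; a pose out of reach is approached as far as the arm can. A call is refused whole if a number of a shift passes 62.5 or a number of a turn 10.7, either way. A call with a gripper value outside its range is refused whole. The fingers move at their own pace and stop on an object; "grip_force" is the grip in N (left out, the last holds). Time passes only in rows, so rows that do not move let the fingers close. It gives the time, the measured TCP pose, the force, the opening and the grip force at its end, in the units of the state.
- r.get_obs(): the state, without advancing time (a new reading comes with each control period).
- r.grab_frame(name): name is "scene" or "top"; returns the picture (480x640x3 uint8, blue, green, red); there is no depth.
- r.camera_info(name): a dict with "mtx" (3x3 intrinsics, pixels), "D" ([k1, k2, p1, p2, k3] as OpenCV has them; the pictures are not rectified), "rvec" (rotation vector, rad) and "tvec" (3), from world to camera coordinates, as OpenCV has them. Camera axes: x right, y down, z forward; pixel columns grow to the right and rows downward; lengths in m; the calibration is good to about 2 mm. A picture is of the moment at which its call begins. camera_info takes no time and is no camera call.
- r.hand_in(): hands the job in; it is judged then, once.
The state is a dict: "clock": time; "joints": joint angles; "qvel": joint speeds; "tau": joint torques, N m; "tcp_pos": TCP position; "orientation": TCP orientation; "contact_force": force on the tool from outside, world axes, zero at the start; "moment": the same for the moment, N m; "grip_width": finger opening in m; "gripper_force": force on a finger pad.
Only numpy, scipy, OpenCV 4.12 (cv2) and the standard library are available. Lean on these libraries where they do the work, as an engineer would, in place of code of your own. Each camera call takes 0.05 s, during which the arm holds its last target. There are 200 camera calls.

## Task

The block washer has finished. First switch it off at the red locking toggle: pull the bat outward, flip it over to the side away from the dial and let it drop home. Then lift every printing block out of the steel tank and stand it, handle up, wholly on the drying board with no block touching another; when the tank is empty, turn the black counter dial counter-clockwise all the way back to its zero stop. Leave the jars and the thread cone where they are.

Things in the scene. Friction and masses are not known exactly. Their poses are not given: they have to be found in the camera images.
- tank: shallow open-topped steel wash tank, fixed, 220 x 240 mm outside (its x, y), rim 50 mm above the table (54 mm with the rolled edge), walls 5 mm, inner floor 9 mm above the table. Origin: centre of its underside, on the table; z up. May stand left or right of the control box.
- board: flat drying board, fixed, light wood with a cork face, 260 x 240 mm (its x, y), top face 12 mm above the table. Origin: centre of its underside, on the table; z up.
- console: grey control box of the washer, fixed, 200 x 110 x 60 mm (its x, y, z), with the dial on the near half of its top and the locking toggle on the far half. Origin: centre of its underside; its -x side faces roughly towards the robot.
- bat_grip (a point): point on the axis of the red grip of the toggle bat, in the middle of the grip. The grip is a cylinder 17 mm thick and 33 mm long; this point is 60 mm from the bat's pivot when the bat is home. z of the point points outward along the bat; its y is the axis about which the bat tips (horizontal).
- bat_pivot (a point): pivot of the toggle bat, 63 mm above the table, on the axis about which it tips (the y axis of the control box).
- bat_flip (a joint): tilt of the toggle bat, rad: 0 = ON, leaning 0.45 rad from upright towards the control box's -x side (towards the dial and the robot, green mark); 0.90 = OFF, leaning 0.45 rad the other way (away from the dial, grey mark). It tips about the control box's +y axis. A hump stops the bat by about 0.12 on the ON side unless it is first pulled out; at OFF the same hump keeps it above about 0.78, where it may rest. The bat swings loosely (light friction).
- bat_pull (a joint): how far the bat is pulled outward along its own length, m: 0 = home, 0.012 = fully out; at least 0.009 clears the hump. A spring draws it home (4 N at home, 8.4 N fully out).
- dial_grip (a point): grip point of the counter dial, on its axis, 97 mm above the table, 7 mm below the top of the bar. The dial is black, 56 mm across, with an upright finger bar across its whole width: 53 mm long, 14 mm thick, 32 mm high (from 72 to 104 mm above the table), with a white pointer line at one end of the bar's top. The dial turns about the vertical axis.
- dial (a joint): angle of the counter dial, rad: 0 = at the zero stop, bar along the x axis of the control box with the white pointer towards its -x side (red mark); grows clockwise seen from above, up to 4.6. Turn it counter-clockwise (seen from above) to bring it back to zero. It stays where it is left; friction 0.06 N m.
- sprig_1: brown wooden printing block (light brown), 64 mm high in all, with a round turned handle (25 mm in diameter, the topmost 30 mm) standing up from the middle of its top. Origin: centre of its underside; z points up along the handle. Base is a box 68 x 48 x 32 mm (x, y, z). None if this block is absent.
- sprig_2: a second brown wooden printing block (light brown, the same as sprig_1), 64 mm high in all, with a round turned handle (25 mm in diameter, the topmost 30 mm) standing up from the middle of its top. Origin: centre of its underside; z points up along the handle. Base is a box 68 x 48 x 32 mm (x, y, z). None if this block is absent.
- paisley_1: dark brown wooden printing block (dark), 70 mm high in all, with a round turned handle (25 mm in diameter, the topmost 30 mm) standing up from the middle of its top. Origin: centre of its underside; z points up along the handle. Base is lobed, 68 x 57 x 38 mm (x, y, z). None if this block is absent.
- paisley_2: a second dark brown wooden printing block (dark, the same as paisley_1), 70 mm high in all, with a round turned handle (25 mm in diameter, the topmost 30 mm) standing up from the middle of its top. Origin: centre of its underside; z points up along the handle. Base is lobed, 68 x 57 x 38 mm (x, y, z). None if this block is absent.
- jar_white: white screw-top jar, 60 mm across, 74 mm high, a bystander. Origin: centre of its underside.
- jar_madder: white jar with a red lid, 62 mm across, 80 mm high, a bystander. Origin: centre of its underside.
- thread_cone: cone of cream thread, 65 mm across, 114 mm high, a bystander. Origin: centre of its underside.

How it is judged:
On the way, in this order (a step that is already met when the one before it is completed fails the run):
1. the toggle is flipped to OFF and its bat has dropped home (value of joint bat_flip above 0.74 rad and value of joint bat_pull below 0.002 m), for 0.2 s.
2. every block stands on the drying board, handle up (x of sprig_1 in the frame of board between -0.102 and 0.102 m and y of sprig_1 in the frame of board between -0.092 and 0.092 m and z of sprig_1 in the frame of board between 0.006 and 0.018 m and angle between each of sprig_1, paisley_1, sprig_2, paisley_2's own z axis and vertical below 0.12 rad and x of paisley_1 in the frame of board between -0.102 and 0.102 m and y of paisley_1 in the frame of board between -0.092 and 0.092 m and z of paisley_1 in the frame of board between 0.006 and 0.018 m and x of sprig_2 in the frame of board between -0.102 and 0.102 m and y of sprig_2 in the frame of board between -0.092 and 0.092 m and z of sprig_2 in the frame of board between 0.006 and 0.018 m and x of paisley_2 in the frame of board between -0.102 and 0.102 m and y of paisley_2 in the frame of board between -0.092 and 0.092 m and z of paisley_2 in the frame of board between 0.006 and 0.018 m and linear speed of each of sprig_1, paisley_1, sprig_2, paisley_2 below 0.02 m/s), for 0.2 s.
3. the dial is back at its zero stop (value of joint dial below 0.06 rad), for 0.2 s.
At the end, for the whole second after the job is handed in: The toggle is OFF (tilt above 0.74 rad) with its bat home (within 2 mm); every block that is present rests upright (within 0.12 rad) on the drying board with its centre at least 28 mm inside the board's edges, still, and no block presses on another; the dial is within 0.06 rad of its zero stop (all of step 1 and all of step 2 and contact force between sprig_1 and paisley_1 below 0.05 N and contact force between each of sprig_1, paisley_1 and sprig_2 below 0.05 N and contact force between each of sprig_1, paisley_1, sprig_2 and paisley_2 below 0.05 N and value of joint dial below 0.06 rad); the robot touches nothing.
It fails at once if the white jar is pushed more than 3 cm or tipped (distance of jar_white from where it was at the start of the episode above 0.03 m or angle between jar_white's own z axis and vertical above 0.5 rad).
It fails at once if the red-lidded jar is pushed more than 3 cm or tipped (distance of jar_madder from where it was at the start of the episode above 0.03 m or angle between jar_madder's own z axis and vertical above 0.5 rad).
It fails at once if the thread cone is pushed more than 3 cm or tipped (distance of thread_cone from where it was at the start of the episode above 0.03 m or angle between thread_cone's own z axis and vertical above 0.5 rad).
Of sprig_1, paisley_1, sprig_2, paisley_2 only 2 to 4 are there at a start; the rules pass over those that are not, and their reading is None.
At some moment in a run one of sprig_1, paisley_1, sprig_2, paisley_2 may be knocked a few centimetres aside while the robot is not near it.
It also fails if it takes over 210 s, if anything falls off the work surface, if the arm or the gripper's body presses on something with over 40 N, if the wrist force passes 120 N, or if a joint passes its speed limit or range.

## Working session

There is one attempt and no reset: what is moved stays moved. The work goes in short steps, Python scripts to look and compute and a tool call to move; the robot and the scene stay as the last step left them, time stands still between calls to the robot, and variables do not carry over. Pictures are saved under pics/ and viewed, at most 14 in all, crops included, and the job is handed in when it is done.

Besides the shell and the picture viewer there is one more tool, called after "Emit:" by a JSON object that holds its "op" and its "data". step_arm: Moves the arm, as the interface text tells. Its arguments: {"type":"object","properties":{"moves":{"type":"array","items":{"type":"object","properties":{"rx":{"type":"number"},"ry":{"type":"number"},"rz":{"type":"number"},"dx":{"type":"number"},"dy":{"type":"number"},"dz":{"type":"number"},"gripper":{"type":"number"}}}},"grip_force":{"type":"number"}},"required":["moves"]}

```bash
mkdir -p pics; cat > h.py <<'E'
import numpy as np, cv2
from bench import r
from scipy.spatial.transform import Rotation as R
def cam(n):
    c=r.camera_info(n); M=cv2.Rodrigues(np.array(c["rvec"],float))[0]; return np.array(c["mtx"],float),np.array(c["D"],float),M,np.array(c["tvec"],float).ravel()
def ray(n,uv):
    K,D,M,t=cam(n); p=cv2.undistortPoints(np.array(uv,float).reshape(-1,1,2),K,D).reshape(-1,2)
    d=np.c_[p,np.ones(len(p))]@M; return -M.T@t,d
def onz(n,uv,z):
    o,d=ray(n,uv); return o+d*((z-o[2])/d[:,2])[:,None]
def proj(n,P):
    c=r.camera_info(n); K,D,M,t=cam(n); return cv2.projectPoints(np.array(P,float).reshape(-1,1,3),cv2.Rodrigues(M)[0],t,K,D)[0].reshape(-1,2)
def tri(na,a,nb,b):
    o1,d1=ray(na,a);o2,d2=ray(nb,b);d1=d1[0]/np.linalg.norm(d1[0]);d2=d2[0]/np.linalg.norm(d2[0])
    s=np.linalg.lstsq(np.c_[d1,-d2],o2-o1,rcond=None)[0];p=o1+s[0]*d1;q=o2+s[1]*d2
    return (p+q)/2,np.linalg.norm(p-q)
E
python3 - <<'E'
from h import *
for n in("scene","top"):
    cv2.imwrite(f"pics/{n}0.png",r.grab_frame(n)); K,D,M,t=cam(n); print(n,(-M.T@t).round(3),K[0,0],M.round(2).tolist())
o=r.get_obs();print(o,r.tcp_to_tips)
E
```

```text
scene [0.06  1.005 0.755] 469.30487797127705 [[-0.86, -0.51, -0.0], [-0.27, 0.46, -0.84], [0.43, -0.73, -0.54]]
top [0.382 0.068 1.457] 540.7993144026156 [[-0.02, -1.0, -0.02], [-0.99, 0.02, -0.14], [0.14, 0.02, -0.99]]
{'clock': 0.1, 'joints': array([ 1.02991192,  0.47771587,  0.02230879,  1.55630502, -0.011473  ,
        1.10929403, -0.08310676]), 'qvel': array([-1.15297423e-03, -2.59013233e-03, -2.17342045e-04, -3.59258314e-03,
        1.93354910e-03, -2.74339353e-03,  7.25606587e-05]), 'tau': array([ 5.02048148e-03, -5.97758925e+01,  1.61406610e+00, -2.81952059e+01,
        1.28514622e-02,  5.04953787e-03,  2.23697958e-05]), 'tcp_pos': array([ 0.28290331, -0.61233345,  0.25244339]), 'orientation': array([-3.06681644e+00, -6.74281126e-01,  7.25580107e-04]), 'contact_force': array([ 0.65102496, -0.11516825, -0.06635177]), 'moment': array([ 0.01565938, -0.0085462 , -0.00734605]), 'gripper_force': 0.0, 'grip_width': 0.085505429363788} 0.022
```

View pics/scene0.png

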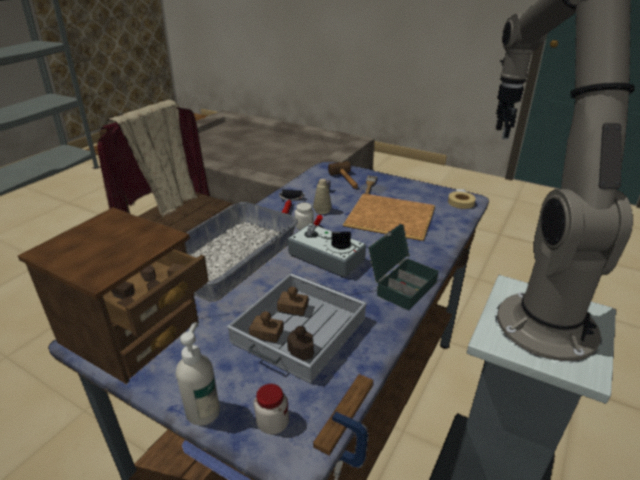

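View pics/top0.png

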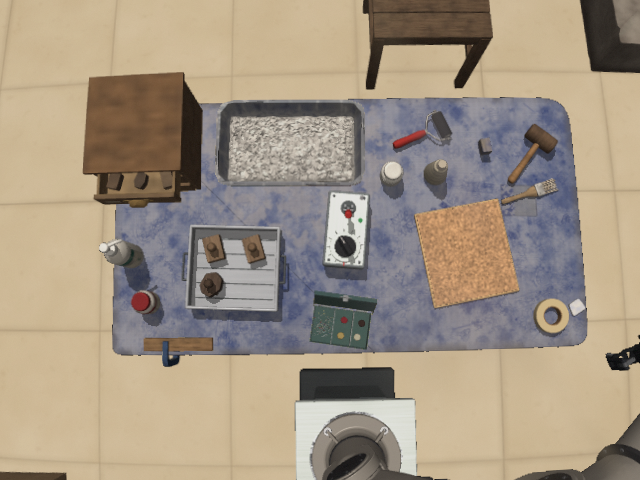

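The top view shows three blocks in the tank: sprigs at (213,248) and (253,248), and a paisley at (211,285). The console is at (346,230), with the red grip near (348,214) and the dial at (346,246). The board is at (467,253), the jars at (392,172) and (143,302), and the cone at (437,171). Next I'll take enlarged crops.

```bash
python3 - <<'E'
from h import *
t=cv2.imread("pics/top0.png"); s=cv2.imread("pics/scene0.png")
a=cv2.resize(t[185:275,315:380],None,fx=6,fy=6,interpolation=cv2.INTER_CUBIC)
b=cv2.resize(s[205:280,280:375],None,fx=7,fy=7,interpolation=cv2.INTER_CUBIC)[:540]
c=np.zeros((540,390+400,3),np.uint8); c[:540,:390]=a; c[:b.shape[0],390:]=cv2.resize(b,(400,b.shape[0]*400//b.shape[1])) if 0 else b[:, :400]
cv2.imwrite("pics/c1.png",c)
d=cv2.resize(t[220:320,180:300],None,fx=5,fy=5,interpolation=cv2.INTER_CUBIC); cv2.imwrite("pics/c2.png",d)
# red grips
for n,im,(x0,y0,x1,y1) in (("top",t,(325,190,375,240)),("scene",s,(295,205,345,240))):
    h=cv2.cvtColor(im,cv2.COLOR_BGR2HSV); m=((h[...,0]<8)|(h[...,0]>172))&(h[...,1]>140)&(h[...,2]>60)
    k=np.zeros(m.shape,bool);k[y0:y1,x0:x1]=1; m&=k; ys,xs=np.nonzero(m); print(n,len(xs),xs.mean(),ys.mean(),xs.min(),xs.max(),ys.min(),ys.max())
# board
h=cv2.cvtColor(t,cv2.COLOR_BGR2HSV); m=((h[...,0]>5)&(h[...,0]<25)&(h[...,1]>90)).astype(np.uint8); m[:, :405]=0;m[:190]=0;m[320:]=0;m[:,530:]=0
c=max(cv2.findContours(m,0,2)[0],key=cv2.contourArea); rb=cv2.boxPoints(cv2.minAreaRect(c)); P=onz("top",rb,.012); print("board",rb.round(1).tolist(),P.round(3).tolist(),P.mean(0),np.linalg.norm(P-np.roll(P,1,0),axis=1))
E
```

```text
top 43 347.7906976744186 213.48837209302326 345 351 210 217
scene 49 317.81632653061223 219.6326530612245 314 321 215 224
board [[413.6000061035156, 214.3000030517578], [498.3999938964844, 196.0], [518.7000122070312, 290.29998779296875], [433.8999938964844, 308.5]] [[0.644, -0.171, 0.012], [0.69, -0.408, 0.012], [0.431, -0.448, 0.012], [0.388, -0.215, 0.012]] [ 0.53817411 -0.31046711  0.012     ] [0.25914611 0.242074   0.2626038  0.23705471]
```

View pics/c1.png

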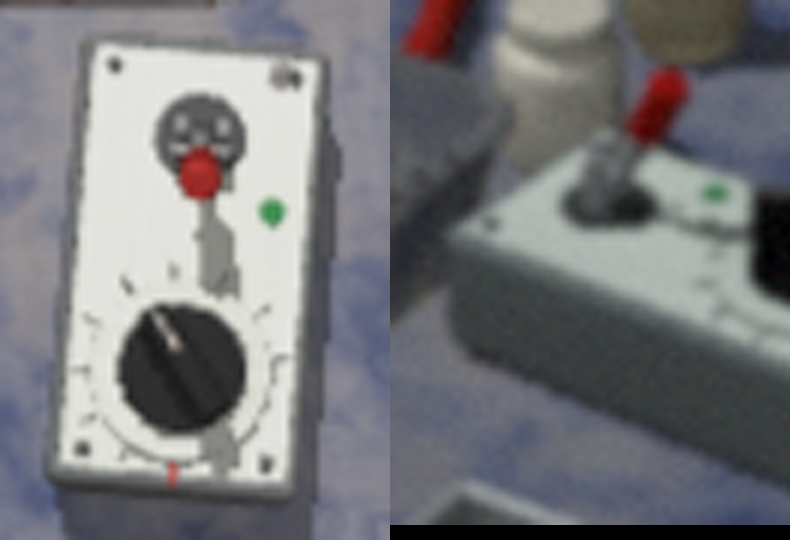

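View pics/c2.png

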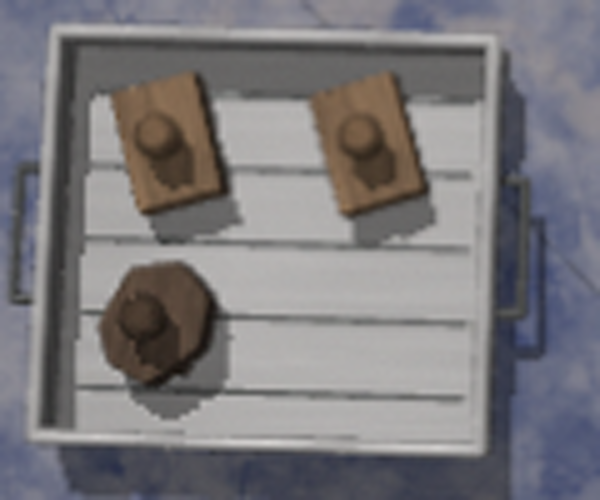

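The crops show the red grip end-on at top (348,214). The dial centre is at (345.5,246.3) with the white pointer up-left, about 155° clockwise of the red mark. The handles are at about (212,247), (252,247) and (209,283).

```bash
python3 - <<'E'
from h import *
t=cv2.imread("pics/top0.png")
print("grip",tri("top",[347.8,213.5],"scene",[317.8,219.6]))
C=np.array([(88,42),(327,62),(293,492),(50,478)])/6+[315,185]-.4
P=onz("top",C,.06); print("console",P.round(3).tolist(),P.mean(0)); e=P[0]-P[3]; e2=P[1]-P[2]; print([np.linalg.norm(v) for v in(e,e2,P[0]-P[1],P[3]-P[2])],[np.degrees(np.arctan2(v[1],v[0])) for v in (e,e2)])
q=np.array([(201,125),(183,368),(157,312),(173,473)])/6+[315,185]-.4
print("hub",onz("top",q[:1],.065),"dialc(z.08)",onz("top",q[1:2],.075),"ptr",onz("top",q[2:3],.104),"redmark",onz("top",q[3:],.06))
hh=np.array([(158,133),(361,136),(142,315)])/5+[180,220]-.4
for u,z in zip(hh,(.073,.073,.079)): print("handle",onz("top",[u],z-.008))
h=cv2.cvtColor(t,cv2.COLOR_BGR2HSV); m=((h[...,0]>3)&(h[...,0]<25)&(h[...,1]>60)).astype(np.uint8); m[:225]=0;m[312:]=0;m[:,:195]=0;m[:,280:]=0
for c in cv2.findContours(m,0,2)[0]:
    if cv2.contourArea(c)>80:
        b=cv2.boxPoints(cv2.minAreaRect(c)); z=.041; B=onz("top",b,z); E=B-np.roll(B,1,0); print("block",B.mean(0).round(3),np.linalg.norm(E,axis=1).round(3),np.degrees(np.arctan2(E[:,1],E[:,0])).round())
T=np.array([(50,28),(498,38),(485,452),(30,440)])/5+[180,220]-.4
P=onz("top",T,.054);print("tank",P.round(3).tolist(),P.mean(0).round(3))
for n,u,z in(("white",(392,170),.074),("cone",(441,164),.1),("madder",(143,301),.08)): print(n,onz("top",[u],z).round(3))
print("R0",R.from_rotvec(r.get_obs()["orientation"]).as_matrix().round(2).tolist())
E
```

```text
grip (array([0.62987035, 0.01217623, 0.11605318]), np.float64(0.0008150469381975031))
console [[0.7, 0.057, 0.06], [0.689, -0.047, 0.06], [0.5, -0.027, 0.06], [0.508, 0.078, 0.06]] [0.59954786 0.01524936 0.06      ]
[np.float64(0.19318923709048033), np.float64(0.1901719098068726), np.float64(0.10545755194510624), np.float64(0.1050286164725248)] [np.float64(-6.098652116039918), np.float64(-6.240471972205343)]
hub [[0.66115055 0.0088833  0.065     ]] dialc(z.08) [[0.55318752 0.01982207 0.075     ]] ptr [[0.57357684 0.03116448 0.104     ]] redmark [[0.50945658 0.02475565 0.06      ]]
handle [[0.56085703 0.36933883 0.065     ]]
handle [[0.55713148 0.26223727 0.065     ]]
handle [[0.46535814 0.37583013 0.071     ]]
block [0.463 0.374 0.041] [0.054 0.062 0.054 0.062] [  59.  -31. -121.  149.]
block [0.556 0.262 0.041] [0.069 0.047 0.069 0.047] [  16.  -75. -164.  105.]
block [0.559 0.369 0.041] [0.068 0.048 0.068 0.048] [  15.  -77. -166.  103.]
tank [[0.62, 0.431, 0.054], [0.609, 0.191, 0.054], [0.393, 0.2, 0.054], [0.402, 0.439, 0.054]] [0.506 0.315 0.054]
white [[ 0.752 -0.109  0.074]]
cone [[ 0.759 -0.234  0.1  ]]
madder [[0.419 0.545 0.08 ]]
R0 [[0.91, 0.42, -0.0], [0.42, -0.91, 0.0], [-0.0, -0.0, -1.0]]
```

Emit:
{"op": "step_arm", "data": {"moves": [{"rz": 10.3},{"rz": 10.3},{"rz": 10.3},{"dx": 17.3,"dy": -47},{"dx": 17.3,"dy": -47},{"dx": 17.3,"dy": -47},{"dx": 17.3,"dy": -47},{"dx": 17.3,"dy": -47},{"dx": 17.3,"dy": -47},{"dx": 17.3,"dy": -47},{"dx": 17.3,"dy": -47},{"dx": 17.3,"dy": -47},{"dx": 17.3,"dy": -47},{"dx": 17.3,"dy": -47},{"dx": 17.3,"dy": -47},{"dx": 17.3,"dy": -47},{"dx": 17.3,"dy": -47},{}], "grip_force": 40}}

```text
invalid input at $.moves[0]: expected keys rx, ry, rz, dx, dy, dz, gripper
```

Emit:
{"op": "step_arm", "data": {"moves": [{"ry": 8.6},{"ry": 8.6},{"ry": 8.6},{}]}}

```text
invalid input at $.moves[0]: expected keys rx, ry, rz, dx, dy, dz, gripper
```

```bash
cat >> h.py <<'E'
def Rt(yaw,tilt=0): return R.from_euler("z",yaw,degrees=True)*R.from_matrix(np.diag([1.,-1,-1]))*R.from_euler("y",tilt,degrees=True)
def go(pos,yaw,tilt=0):
    o=r.get_obs(); C=R.from_rotvec(o["orientation"]); T=Rt(yaw,tilt)
    print("t",round(o["clock"],2),"tcp",o["tcp_pos"].round(4),"z",C.as_matrix()[:,2].round(3),"yaw",round(np.degrees(np.arctan2(*C.as_matrix()[[1,0],0])),1),"w",round(o["grip_width"],4),"F",np.round(o["contact_force"],1))
    print(" turn(deg)",np.degrees((C.inv()*T).as_rotvec()).round(1)," then shift(mm)",(T.inv().apply(np.array(pos)-o["tcp_pos"])*1e3).round(1)," joints",o["joints"].round(2))
E
python3 - <<'E'
from h import *
go((.594,.016,.192),-6.1,25.8); go((.629,.012,.120),-6.1,25.8)
cv2.imwrite("pics/s1.png",cv2.resize(r.grab_frame("scene")[100:290,250:460],None,fx=3.1,fy=3.1,interpolation=cv2.INTER_CUBIC))
E
```

```text
t 0.1 tcp [ 0.2829 -0.6123  0.2524] z [-0.001  0.001 -1.   ] yaw 24.8 w 0.0855 F [ 0.7 -0.1 -0.1]
 turn(deg) [-7.  25.2 30.4]  then shift(mm) [ 192.1 -657.8  160. ]  joints [ 1.03  0.48  0.02  1.56 -0.01  1.11 -0.08]
t 0.1 tcp [ 0.2829 -0.6123  0.2524] z [-0.001  0.001 -1.   ] yaw 24.8 w 0.0855 F [ 0.7 -0.1 -0.1]
 turn(deg) [-7.  25.2 30.4]  then shift(mm) [ 192.5 -657.6  240.1]  joints [ 1.03  0.48  0.02  1.56 -0.01  1.11 -0.08]
```

View pics/s1.png

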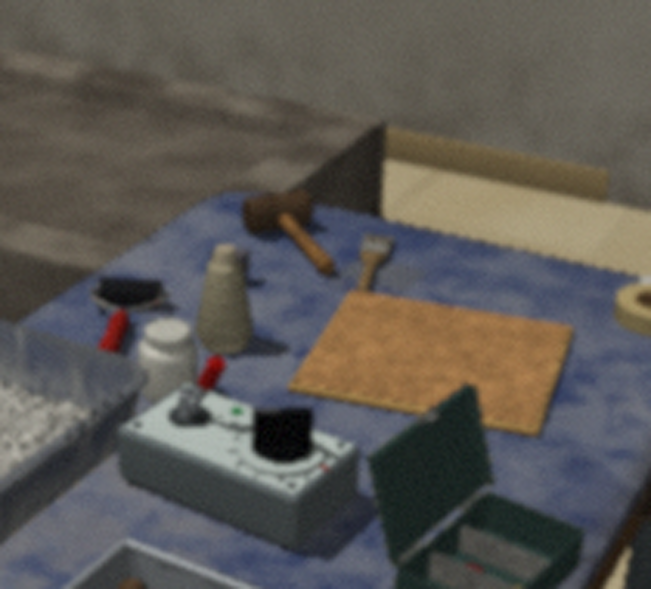

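The arm hasn't moved because every row needs all seven keys. The picture shows the console with the bat leaning towards the dial, and the green box with its lid up.

Emit:
{"op": "step_arm", "data": {"moves": [{"rx": 0,"ry": 0,"rz": 10.2,"dx": 0,"dy": 0,"dz": 0,"gripper": 1},{"rx": 0,"ry": 0,"rz": 10.2,"dx": 0,"dy": 0,"dz": 0,"gripper": 1},{"rx": 0,"ry": 0,"rz": 10.2,"dx": 0,"dy": 0,"dz": 0,"gripper": 1},{"rx": 0,"ry": 0,"rz": 0,"dx": 17.3,"dy": -47,"dz": 0,"gripper": 1},{"rx": 0,"ry": 0,"rz": 0,"dx": 17.3,"dy": -47,"dz": 0,"gripper": 1},{"rx": 0,"ry": 0,"rz": 0,"dx": 17.3,"dy": -47,"dz": 0,"gripper": 1},{"rx": 0,"ry": 0,"rz": 0,"dx": 17.3,"dy": -47,"dz": 0,"gripper": 1},{"rx": 0,"ry": 0,"rz": 0,"dx": 17.3,"dy": -47,"dz": 0,"gripper": 1},{"rx": 0,"ry": 0,"rz": 0,"dx": 17.3,"dy": -47,"dz": 0,"gripper": 1},{"rx": 0,"ry": 0,"rz": 0,"dx": 17.3,"dy": -47,"dz": 0,"gripper": 1},{"rx": 0,"ry": 0,"rz": 0,"dx": 17.3,"dy": -47,"dz": 0,"gripper": 1},{"rx": 0,"ry": 0,"rz": 0,"dx": 17.3,"dy": -47,"dz": 0,"gripper": 1},{"rx": 0,"ry": 0,"rz": 0,"dx": 17.3,"dy": -47,"dz": 0,"gripper": 1},{"rx": 0,"ry": 0,"rz": 0,"dx": 17.3,"dy": -47,"dz": 0,"gripper": 1},{"rx": 0,"ry": 0,"rz": 0,"dx": 17.3,"dy": -47,"dz": 0,"gripper": 1},{"rx": 0,"ry": 0,"rz": 0,"dx": 17.3,"dy": -47,"dz": 0,"gripper": 1},{"rx": 0,"ry": 0,"rz": 0,"dx": 17.3,"dy": -47,"dz": 0,"gripper": 1}], "grip_force": 40}}

```text
clock: 2.28
tcp_pos: [0.591, 0.0187, 0.2531]
orientation: [3.137, -0.159, -0.0]
contact_force: [1.1, -0.4, 0.5]
grip_width: 0.0853
gripper_force: 0.0
```

Emit:
{"op": "step_arm", "data": {"moves": [{"rx": 0,"ry": 8.6,"rz": 0,"dx": 0,"dy": 0,"dz": 0,"gripper": 1},{"rx": 0,"ry": 8.6,"rz": 0,"dx": 0,"dy": 0,"dz": 0,"gripper": 1},{"rx": 0,"ry": 8.6,"rz": 0,"dx": 0,"dy": 0,"dz": 0,"gripper": 1},{"rx": 0,"ry": 0,"rz": 0,"dx": 0,"dy": 0,"dz": 0,"gripper": 0.2}]}}

```text
clock: 2.78
tcp_pos: [0.5877, 0.0174, 0.2518]
orientation: [3.037, -0.151, 0.689]
contact_force: [-0.3, 0.7, 0.1]
grip_width: 0.0696
gripper_force: 0.0
```

```bash
python3 - <<'E'
from h import *
go((.594,.016,.192),-6.1,25.8); go((.629,.012,.120),-6.1,25.8)
E
```

```text
t 2.77 tcp [0.5877 0.0174 0.2518] z [ 0.429 -0.045 -0.902] yaw -5.7 w 0.0696 F [-0.3  0.7  0.1]
 turn(deg) [-0.1  0.2  0.4]  then shift(mm) [-20.2   0.7  56.7]  joints [-0.09  0.16 -0.13  2.08  0.33  0.49 -2.14]
t 2.77 tcp [0.5877 0.0174 0.2518] z [ 0.429 -0.045 -0.902] yaw -5.7 w 0.0696 F [-0.3  0.7  0.1]
 turn(deg) [-0.1  0.2  0.4]  then shift(mm) [-19.9   1.  136.8]  joints [-0.09  0.16 -0.13  2.08  0.33  0.49 -2.14]
```

Emit:
{"op": "step_arm", "data": {"moves": [{"rx": 0,"ry": 0,"rz": 0.4,"dx": -10,"dy": 0.5,"dz": 19,"gripper": 0.2},{"rx": 0,"ry": 0,"rz": 0,"dx": -10,"dy": 0.5,"dz": 38,"gripper": 0.2},{"rx": 0,"ry": 0,"rz": 0,"dx": 0,"dy": 0,"dz": 30,"gripper": 0.2},{"rx": 0,"ry": 0,"rz": 0,"dx": 0,"dy": 0,"dz": 20,"gripper": 0.2},{"rx": 0,"ry": 0,"rz": 0,"dx": 0,"dy": 0,"dz": 10,"gripper": 0.2},{"rx": 0,"ry": 0,"rz": 0,"dx": 0,"dy": 0,"dz": 0,"gripper": 0.2}]}}

```text
clock: 3.52
tcp_pos: [0.6239, 0.0129, 0.1389]
orientation: [3.037, -0.165, 0.694]
contact_force: [-0.2, -0.1, -0.4]
grip_width: 0.0515
gripper_force: 0.0
```

```bash
python3 - <<'E'
from h import *
go((.629,.012,.120),-6.1,25.8)
a=r.grab_frame("scene")[165:265,270:370];b=r.grab_frame("top")[185:275,300:390]
f=lambda i:cv2.resize(i,(395,395),interpolation=cv2.INTER_CUBIC)
cv2.imwrite("pics/s2.png",np.hstack([f(a),f(b)]))
E
```

```text
t 3.52 tcp [0.6239 0.0129 0.1389] z [ 0.432 -0.045 -0.901] yaw -6.3 w 0.0515 F [-0.2 -0.1 -0.4]
 turn(deg) [-0.1  0.1 -0.1]  then shift(mm) [-3.6  0.3 19.3]  joints [-0.18  0.38 -0.01  2.11  0.52  0.25 -2.34]
```

View pics/s2.png

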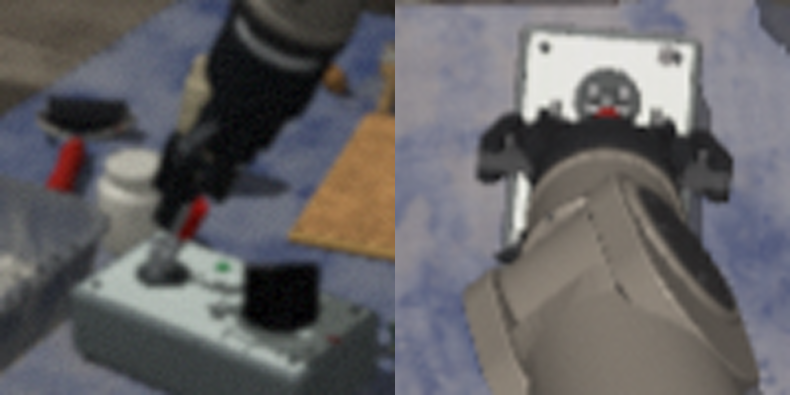

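The gripper straddles the red grip, but joint 6 is near its limit. I'll use less tilt, since the pads can hold the cylinder at any in-plane angle.

Emit:
{"op": "step_arm", "data": {"moves": [{"rx": 0,"ry": -6,"rz": 0,"dx": 0,"dy": 0,"dz": 0,"gripper": 0.2},{"rx": 0,"ry": -6,"rz": 0,"dx": 0,"dy": 0,"dz": 0,"gripper": 0.2},{"rx": 0,"ry": 0,"rz": 0,"dx": 0,"dy": 0,"dz": 0,"gripper": 0.2}]}}

```text
clock: 4.0
tcp_pos: [0.6254, 0.0124, 0.141]
orientation: [3.105, -0.171, 0.382]
contact_force: [0.1, -0.1, 0.3]
grip_width: 0.0514
gripper_force: 0.0
```

```bash
python3 - <<'E'
from h import *
go((.629,.012,.120),-6.1,14)
E
```

```text
t 4.0 tcp [0.6254 0.0124 0.141 ] z [ 0.241 -0.022 -0.97 ] yaw -6.4 w 0.0514 F [ 0.1 -0.1  0.3]
 turn(deg) [-0.2 -0.  -0.2]  then shift(mm) [-1.6  0.1 21.3]  joints [ 0.05  0.44 -0.25  1.94  0.32  0.55 -2.1 ]
```

Emit:
{"op": "step_arm", "data": {"moves": [{"rx": 0,"ry": 0,"rz": 0,"dx": -1,"dy": 0,"dz": 10,"gripper": 0.2},{"rx": 0,"ry": 0,"rz": 0,"dx": 0,"dy": 0,"dz": 10,"gripper": 0.2},{"rx": 0,"ry": 0,"rz": 0,"dx": 0,"dy": 0,"dz": 0,"gripper": -1},{"rx": 0,"ry": 0,"rz": 0,"dx": 0,"dy": 0,"dz": 0,"gripper": -1},{"rx": 0,"ry": 0,"rz": 0,"dx": 0,"dy": 0,"dz": 0,"gripper": -1},{"rx": 0,"ry": 0,"rz": 0,"dx": 0,"dy": 0,"dz": 0,"gripper": -1},{"rx": 0,"ry": 0,"rz": 0,"dx": 0,"dy": 0,"dz": 0,"gripper": -1},{"rx": 0,"ry": 0,"rz": 0,"dx": 0,"dy": 0,"dz": 0,"gripper": -1},{"rx": 0,"ry": 0,"rz": 0,"dx": 0,"dy": 0,"dz": 0,"gripper": -1}], "grip_force": 60}}

```text
clock: 5.12
tcp_pos: [0.6264, 0.0116, 0.1195]
orientation: [3.103, -0.169, 0.374]
contact_force: [-2.8, -4.5, 3.2]
grip_width: 0.0159
gripper_force: 58.7
```

```bash
python3 - <<'E'
from h import *
o=r.get_obs();go((.629,.012,.120),-6.1,14);print(o["gripper_force"],o["moment"].round(2))
E
```

```text
t 5.12 tcp [0.6264 0.0116 0.1195] z [ 0.236 -0.024 -0.971] yaw -6.3 w 0.0159 F [-2.8 -4.5  3.2]
 turn(deg) [-0.1  0.3 -0.2]  then shift(mm) [ 2.5 -0.7  0.1]  joints [ 0.04  0.47 -0.24  1.95  0.34  0.52 -2.12]
58.7154757976532 [-0.88  0.9  -0.26]
```

Emit:
{"op": "step_arm", "data": {"moves": [{"rx": 0,"ry": 0,"rz": 0,"dx": -0.8,"dy": 0,"dz": -3.8,"gripper": -1},{"rx": 0,"ry": 0,"rz": 0,"dx": -0.8,"dy": 0,"dz": -3.8,"gripper": -1},{"rx": 0,"ry": 0,"rz": 0,"dx": -0.8,"dy": 0,"dz": -3.7,"gripper": -1},{"rx": 0,"ry": 0,"rz": 0,"dx": 0,"dy": 0,"dz": 0,"gripper": -1}]}}

```text
clock: 5.62
tcp_pos: [0.6216, 0.0122, 0.1295]
orientation: [3.104, -0.169, 0.375]
contact_force: [2.7, -4.5, -7.7]
grip_width: 0.0158
gripper_force: 58.6
```

```bash
python3 - <<'E'
from h import *
o=r.get_obs();go((.627-.005,.012,.1295),-6.1,14);print(o["gripper_force"],o["moment"].round(2))
E
```

```text
t 5.62 tcp [0.6216 0.0122 0.1295] z [ 0.237 -0.024 -0.971] yaw -6.3 w 0.0158 F [ 2.7 -4.5 -7.7]
 turn(deg) [-0.1  0.2 -0.1]  then shift(mm) [0.4 0.1 0.1]  joints [ 0.05  0.45 -0.24  1.96  0.33  0.54 -2.11]
58.56709957122803 [-1.04  0.26 -0.3 ]
```

Emit:
{"op": "step_arm", "data": {"moves": [{"rx": 0,"ry": -5.73,"rz": 0,"dx": 7.3,"dy": 0,"dz": -1.1,"gripper": -1},{"rx": 0,"ry": 0,"rz": 0,"dx": 0,"dy": 0,"dz": 0,"gripper": -1}]}}

```text
clock: 5.88
tcp_pos: [0.6288, 0.0114, 0.1318]
orientation: [3.124, -0.171, 0.217]
contact_force: [0.6, -5.5, -7.7]
grip_width: 0.0155
gripper_force: 59.0
```

```bash
python3 - <<'E'
from h import *
o=r.get_obs();go((.627-.005,.012,.1295),-6.1,8.3);print(o["gripper_force"],o["moment"].round(2))
E
```

```text
t 5.88 tcp [0.6288 0.0114 0.1318] z [ 0.137 -0.013 -0.99 ] yaw -6.3 w 0.0155 F [ 0.6 -5.5 -7.7]
 turn(deg) [-0.1  0.4 -0.2]  then shift(mm) [-7.1  0.1  1.2]  joints [ 0.09  0.5  -0.29  1.86  0.27  0.68 -2.04]
58.97592008113861 [-1.13  0.15 -0.18]
```

Emit:
{"op": "step_arm", "data": {"moves": [{"rx": 0,"ry": -5.73,"rz": 0,"dx": 7.2,"dy": 0,"dz": -2.2,"gripper": -1},{"rx": 0,"ry": -5.73,"rz": 0,"dx": 7.2,"dy": 0,"dz": -1.8,"gripper": -1},{"rx": 0,"ry": 0,"rz": 0,"dx": 0,"dy": 0,"dz": 0,"gripper": -1}]}}

```text
clock: 6.25
tcp_pos: [0.6426, 0.01, 0.1363]
orientation: [-3.131, 0.17, 0.094]
contact_force: [0.3, -5.7, -8.9]
grip_width: 0.016
gripper_force: 59.1
```

```bash
cat >> h.py <<'E'
def bat():
    o=r.get_obs(); C=R.from_rotvec(o["orientation"]).as_matrix(); g=o["tcp_pos"]+.003*C[:,2]; c=np.array([np.cos(np.radians(6.1)),-np.sin(np.radians(6.1))])
    p=np.array([.653,.0087]); s=(g[:2]-p)@c; h=g[2]-.063; print("bat tilt",round(np.arctan2(s,h)+.45,3),"radius",round(np.hypot(s,h),4),"F",o["contact_force"].round(1),"M",o["moment"].round(2),"j",o["joints"].round(2),"tooltilt",round(np.degrees(np.arctan2(C[:2,2]@c,-C[2,2])),1))
E
python3 -c "
from h import *
bat()"
```

```text
bat tilt 0.3 radius 0.0711 F [ 0.3 -5.7 -8.9] M [-1.31 -0.29  0.07] j [ 0.12  0.59 -0.31  1.67  0.19  0.97 -1.94] tooltilt -3.5
```

Emit:
{"op": "step_arm", "data": {"moves": [{"rx": 0,"ry": -5.73,"rz": 0,"dx": 7.2,"dy": 0,"dz": -1.8,"gripper": -1},{"rx": 0,"ry": -5.73,"rz": 0,"dx": 7.2,"dy": 0,"dz": -1.8,"gripper": -1},{"rx": 0,"ry": -5.73,"rz": 0,"dx": 7.2,"dy": 0,"dz": -1.8,"gripper": -1},{"rx": 0,"ry": 0,"rz": 0,"dx": 0,"dy": 0,"dz": 0,"gripper": -1}]}}

```text
clock: 6.75
tcp_pos: [0.6645, 0.0077, 0.1371]
orientation: [-3.067, 0.165, 0.557]
contact_force: [-1.0, -5.8, -8.5]
grip_width: 0.0158
gripper_force: 60.0
```

```bash
python3 -c "
from h import *
bat()"
```

```text
bat tilt 0.596 radius 0.0721 F [-1.  -5.8 -8.5] M [-1.41 -0.83  0.42] j [ 0.11  0.78 -0.3   1.37  0.12  1.37 -1.88] tooltilt -20.6
```

Emit:
{"op": "step_arm", "data": {"moves": [{"rx": 0,"ry": -5.73,"rz": 0,"dx": 7.2,"dy": 0,"dz": -1.6,"gripper": -1},{"rx": 0,"ry": -5.73,"rz": 0,"dx": 7.2,"dy": 0,"dz": -1.6,"gripper": -1},{"rx": 0,"ry": -5.73,"rz": 0,"dx": 7.2,"dy": 0,"dz": -1.6,"gripper": -1},{"rx": 0,"ry": 0,"rz": 0,"dx": 0,"dy": 0,"dz": 0,"gripper": -1}]}}

```text
clock: 7.25
tcp_pos: [0.6852, 0.0056, 0.1304]
orientation: [-2.936, 0.158, 1.006]
contact_force: [-2.5, -7.1, -8.7]
grip_width: 0.0158
gripper_force: 61.0
```

```bash
python3 -c "
from h import *
bat()"
```

```text
bat tilt 0.889 radius 0.0718 F [-2.5 -7.1 -8.7] M [-1.37 -1.37  0.91] j [ 0.08  0.99 -0.28  1.05  0.08  1.76 -1.85] tooltilt -37.8
```

Emit:
{"op": "step_arm", "data": {"moves": [{"rx": 0,"ry": 0,"rz": 0,"dx": 0.8,"dy": 0,"dz": 3.8,"gripper": -1},{"rx": 0,"ry": 0,"rz": 0,"dx": 0.8,"dy": 0,"dz": 3.8,"gripper": -1},{"rx": 0,"ry": 0,"rz": 0,"dx": 0.8,"dy": 0,"dz": 3.4,"gripper": -1},{"rx": 0,"ry": 0,"rz": 0,"dx": 0,"dy": 0,"dz": 0,"gripper": -1},{"rx": 0,"ry": 0,"rz": 0,"dx": 0,"dy": 0,"dz": 0,"gripper": 0},{"rx": 0,"ry": 0,"rz": 0,"dx": 0,"dy": 0,"dz": 0,"gripper": 0},{"rx": 0,"ry": 0,"rz": 0,"dx": 0,"dy": 0,"dz": 0,"gripper": 0},{"rx": 0,"ry": 0,"rz": 0,"dx": 0,"dy": 0,"dz": -20,"gripper": 0},{"rx": 0,"ry": 0,"rz": 0,"dx": 0,"dy": 0,"dz": -30,"gripper": 0},{"rx": 0,"ry": 0,"rz": 0,"dx": 0,"dy": 0,"dz": -30,"gripper": 0},{"rx": 0,"ry": 10,"rz": 0,"dx": -10,"dy": 0,"dz": -30,"gripper": 0},{"rx": 0,"ry": 10,"rz": 0,"dx": -20,"dy": 0,"dz": -20,"gripper": 0},{"rx": 0,"ry": 10,"rz": 0,"dx": -20,"dy": 0,"dz": -10,"gripper": 0},{"rx": 0,"ry": 7.8,"rz": 0,"dx": -20,"dy": 0,"dz": 0,"gripper": 0},{"rx": 0,"ry": 0,"rz": 0,"dx": -20,"dy": -50,"dz": 0,"gripper": 1},{"rx": 0,"ry": 0,"rz": 0,"dx": -20,"dy": -50,"dz": 0,"gripper": 1},{"rx": 0,"ry": 0,"rz": 0,"dx": 0,"dy": -50,"dz": 0,"gripper": 1},{"rx": 0,"ry": 0,"rz": 0,"dx": 0,"dy": -50,"dz": 0,"gripper": 1}]}}

```text
clock: 9.5
tcp_pos: [0.6758, 0.2101, 0.262]
orientation: [-3.133, 0.169, -0.003]
contact_force: [0.8, -0.1, -0.0]
grip_width: 0.0853
gripper_force: 0.0
```

```bash
python3 - <<'E'
from h import *
t=r.grab_frame("top"); s=r.grab_frame("scene"); cv2.imwrite("pics/top1.png",t); cv2.imwrite("pics/scene1.png",s)
c=[]
for n,im,(x0,y0,x1,y1) in (("top",t,(325,180,375,240)),("scene",s,(285,203,345,240))):
    h=cv2.cvtColor(im,cv2.COLOR_BGR2HSV); m=((h[...,0]<8)|(h[...,0]>172))&(h[...,1]>140)&(h[...,2]>60)
    k=np.zeros(m.shape,bool);k[y0:y1,x0:x1]=1; m&=k; ys,xs=np.nonzero(m); print(n,len(xs),xs.mean(),ys.mean(),xs.min(),xs.max(),ys.min(),ys.max()); c.append((xs.mean(),ys.mean()))
print(tri("top",c[0],"scene",c[1]))
go((.56,.265,.25),15)
cv2.imwrite("pics/c3.png",np.hstack([cv2.resize(t[180:320,180:380],(560,392),interpolation=cv2.INTER_CUBIC),cv2.resize(s[190:260,280:320],(224,392),interpolation=cv2.INTER_CUBIC)]))
E
```

```text
top 57 349.3859649122807 193.57894736842104 347 352 189 199
scene 93 295.3440860215054 210.79569892473117 285 307 203 220
(array([0.68973771, 0.01246178, 0.12546137]), np.float64(0.02277050943913014))
t 9.6 tcp [0.6743 0.2177 0.2613] z [ 0.001  0.009 -1.   ] yaw -5.6 w 0.0852 F [0.3 0.6 0.1]
 turn(deg) [ -0.5  -0.1 -20.6]  then shift(mm) [-98.1 -75.2  11.3]  joints [-0.37  0.53 -0.05  1.45  0.02  1.16 -2.08]
```

View pics/c3.png

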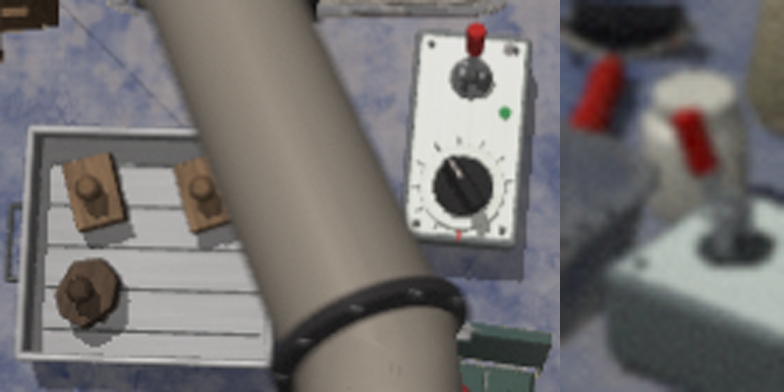

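The bat now leans to the OFF side. Next is the right-hand sprig.

Emit:
{"op": "step_arm", "data": {"moves": [{"rx": 0,"ry": 0,"rz": 0,"dx": -40,"dy": -11,"dz": 0,"gripper": 0.1},{"rx": 0,"ry": 0,"rz": 0,"dx": -40,"dy": -11,"dz": 0,"gripper": 0.1},{"rx": 0,"ry": 0,"rz": 0,"dx": -41,"dy": -11,"dz": 0,"gripper": 0.1},{"rx": 0,"ry": 0,"rz": 0,"dx": 0,"dy": 0,"dz": 40,"gripper": 0.1},{"rx": 0,"ry": 0,"rz": 0,"dx": 0,"dy": 0,"dz": 40,"gripper": 0.1},{"rx": 0,"ry": 0,"rz": 0,"dx": 0,"dy": 0,"dz": 30,"gripper": 0.1},{"rx": 0,"ry": 0,"rz": 0,"dx": 0,"dy": 0,"dz": 0,"gripper": 0.1}]}}

```text
clock: 10.48
tcp_pos: [0.5578, 0.2534, 0.1493]
orientation: [-3.136, 0.17, 0.005]
contact_force: [-0.2, 0.1, 0.1]
grip_width: 0.0471
gripper_force: 0.0
```

```bash
python3 - <<'E'
from h import *
go((.5565,.262,.067),-6.1)
print("bat",tri("top",[349.4,193.6],"scene",[304.1,215.5]))
a=r.grab_frame("scene")[255:385,215:385]
cv2.imwrite("pics/s3.png",cv2.resize(a,None,fx=3.5,fy=3.5,interpolation=cv2.INTER_CUBIC))
E
```

```text
t 10.47 tcp [0.5578 0.2534 0.1493] z [-0.003  0.001 -1.   ] yaw -6.2 w 0.0471 F [-0.2  0.1  0.1]
 turn(deg) [-0.   0.2 -0.1]  then shift(mm) [-2.2 -8.4 82.3]  joints [-0.47  0.49 -0.07  1.8   0.04  0.86 -2.24]
bat (array([0.68032407, 0.00590001, 0.1125199 ]), np.float64(0.0040253817007325846))
```

View pics/s3.png

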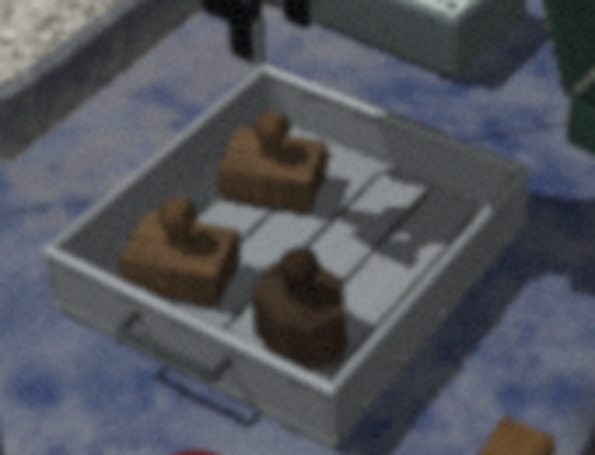

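The bat measures x=0.680, so it is OFF. All three blocks stand upright and unmoved, so I'll lower onto the first handle.

Emit:
{"op": "step_arm", "data": {"moves": [{"rx": 0,"ry": 0,"rz": 0,"dx": -2,"dy": -8.5,"dz": 0,"gripper": 0.1},{"rx": 0,"ry": 0,"rz": 0,"dx": 0,"dy": 0,"dz": 30,"gripper": 0.1},{"rx": 0,"ry": 0,"rz": 0,"dx": 0,"dy": 0,"dz": 30,"gripper": 0.1},{"rx": 0,"ry": 0,"rz": 0,"dx": 0,"dy": 0,"dz": 15,"gripper": 0.1},{"rx": 0,"ry": 0,"rz": 0,"dx": 0,"dy": 0,"dz": 7,"gripper": 0.1},{"rx": 0,"ry": 0,"rz": 0,"dx": 0,"dy": 0,"dz": 0,"gripper": -1},{"rx": 0,"ry": 0,"rz": 0,"dx": 0,"dy": 0,"dz": 0,"gripper": -1},{"rx": 0,"ry": 0,"rz": 0,"dx": 0,"dy": 0,"dz": 0,"gripper": -1},{"rx": 0,"ry": 0,"rz": 0,"dx": 0,"dy": 0,"dz": 0,"gripper": -1},{"rx": 0,"ry": 0,"rz": 0,"dx": 0,"dy": 0,"dz": 0,"gripper": -1}], "grip_force": 50}}

```text
clock: 11.78
tcp_pos: [0.5592, 0.2632, 0.0701]
orientation: [-3.133, 0.17, -0.003]
contact_force: [0.5, -0.6, 6.0]
grip_width: 0.0238
gripper_force: 49.4
```

Emit:
{"op": "step_arm", "data": {"moves": [{"rx": 0,"ry": 0,"rz": 0,"dx": 0,"dy": 0,"dz": -10,"gripper": -1},{"rx": 0,"ry": 0,"rz": 0,"dx": 0,"dy": 0,"dz": -25,"gripper": -1},{"rx": 0,"ry": 0,"rz": 0,"dx": 0,"dy": 0,"dz": -45,"gripper": -1},{"rx": 0,"ry": 0,"rz": 0,"dx": 0,"dy": 0,"dz": -45,"gripper": -1},{"rx": 0,"ry": 0,"rz": 0,"dx": 0,"dy": 0,"dz": -45,"gripper": -1},{"rx": 0,"ry": 0,"rz": 0,"dx": 0,"dy": 0,"dz": 0,"gripper": -1}]}}

```text
clock: 12.52
tcp_pos: [0.56, 0.2635, 0.2436]
orientation: [-3.13, 0.17, -0.01]
contact_force: [0.5, -0.3, -1.0]
grip_width: 0.0234
gripper_force: 49.1
```

```bash
python3 - <<'E'
from h import *
go((.5482,-.369,.235),-6.1)
E
```

```text
t 12.53 tcp [0.56   0.2635 0.2436] z [ 0.007  0.006 -1.   ] yaw -6.2 w 0.0234 F [ 0.5 -0.3 -1. ]
 turn(deg) [-0.4 -0.4 -0.1]  then shift(mm) [ 55.5 630.2   8.6]  joints [-0.48  0.39 -0.08  1.71  0.03  1.03 -2.25]
```

Emit:
{"op": "step_arm", "data": {"moves": [{"rx": 0,"ry": 0,"rz": 0,"dx": 4,"dy": 25,"dz": 0,"gripper": -1},{"rx": 0,"ry": 0,"rz": 0,"dx": 4,"dy": 45,"dz": 0,"gripper": -1},{"rx": 0,"ry": 0,"rz": 0,"dx": 4,"dy": 50,"dz": 0,"gripper": -1},{"rx": 0,"ry": 0,"rz": 0,"dx": 4,"dy": 50,"dz": 0,"gripper": -1},{"rx": 0,"ry": 0,"rz": 0,"dx": 4,"dy": 50,"dz": 0,"gripper": -1},{"rx": 0,"ry": 0,"rz": 0,"dx": 4,"dy": 50,"dz": 0,"gripper": -1},{"rx": 0,"ry": 0,"rz": 0,"dx": 4,"dy": 50,"dz": 0,"gripper": -1},{"rx": 0,"ry": 0,"rz": 0,"dx": 4,"dy": 50,"dz": 0,"gripper": -1},{"rx": 0,"ry": 0,"rz": 0,"dx": 4,"dy": 50,"dz": 0,"gripper": -1},{"rx": 0,"ry": 0,"rz": 0,"dx": 4,"dy": 50,"dz": 0,"gripper": -1},{"rx": 0,"ry": 0,"rz": 0,"dx": 4,"dy": 50,"dz": 0,"gripper": -1},{"rx": 0,"ry": 0,"rz": 0,"dx": 4,"dy": 50,"dz": 0,"gripper": -1},{"rx": 0,"ry": 0,"rz": 0,"dx": 4,"dy": 40,"dz": 0,"gripper": -1},{"rx": 0,"ry": 0,"rz": 0,"dx": 3.5,"dy": 20,"dz": 0,"gripper": -1},{"rx": 0,"ry": 0,"rz": 0,"dx": 0,"dy": 0,"dz": 40,"gripper": -1},{"rx": 0,"ry": 0,"rz": 0,"dx": 0,"dy": 0,"dz": 40,"gripper": -1},{"rx": 0,"ry": 0,"rz": 0,"dx": 0,"dy": 0,"dz": 40,"gripper": -1},{"rx": 0,"ry": 0,"rz": 0,"dx": 0,"dy": 0,"dz": 25,"gripper": -1},{"rx": 0,"ry": 0,"rz": 0,"dx": 0,"dy": 0,"dz": 0,"gripper": -1}]}}

```text
clock: 14.9
tcp_pos: [0.5443, -0.3668, 0.0897]
orientation: [-3.131, 0.167, 0.007]
contact_force: [0.1, 0.7, -0.9]
grip_width: 0.0235
gripper_force: 49.1
```

```bash
python3 - <<'E'
from h import *
go((.5482,-.369,.074),-6.1)
t=r.grab_frame("top"); s=r.grab_frame("scene")
cv2.imwrite("pics/s4.png",np.hstack([cv2.resize(t[180:320,180:540],(500,194*1),interpolation=cv2.INTER_CUBIC),cv2.resize(s[160:257,330:480],(300,194),interpolation=cv2.INTER_CUBIC)]))
E
```

```text
t 14.9 tcp [ 0.5443 -0.3668  0.0897] z [-0.004  0.007 -1.   ] yaw -6.1 w 0.0235 F [ 0.1  0.7 -0.9]
 turn(deg) [-0.4  0.3 -0. ]  then shift(mm) [ 4.1  1.8 15.7]  joints [ 0.41  0.63  0.13  1.73 -0.11  0.8  -1.09]
```

View pics/s4.png

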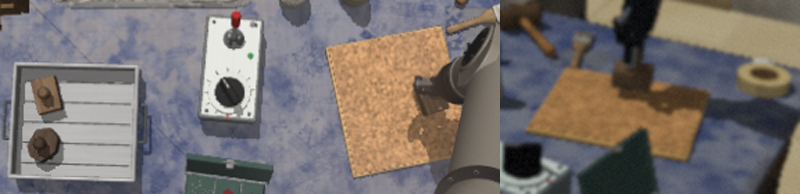

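The block hangs level over the right side of the board, so I'll lower and release it, then return for the left sprig.

Emit:
{"op": "step_arm", "data": {"moves": [{"rx": 0,"ry": 0,"rz": 0,"dx": 2,"dy": 1,"dz": 8,"gripper": -1},{"rx": 0,"ry": 0,"rz": 0,"dx": 2,"dy": 1,"dz": 5,"gripper": -1},{"rx": 0,"ry": 0,"rz": 0,"dx": 0,"dy": 0,"dz": 2,"gripper": -1},{"rx": 0,"ry": 0,"rz": 0,"dx": 0,"dy": 0,"dz": 0,"gripper": -1},{"rx": 0,"ry": 0,"rz": 0,"dx": 0,"dy": 0,"dz": 0,"gripper": 0.1},{"rx": 0,"ry": 0,"rz": 0,"dx": 0,"dy": 0,"dz": 0,"gripper": 0.1},{"rx": 0,"ry": 0,"rz": 0,"dx": 0,"dy": 0,"dz": 0,"gripper": 0.1},{"rx": 0,"ry": 0,"rz": 0,"dx": 0,"dy": 0,"dz": -20,"gripper": 0.1},{"rx": 0,"ry": 0,"rz": 0,"dx": 0,"dy": 0,"dz": -50,"gripper": 0.1},{"rx": 0,"ry": 0,"rz": 0,"dx": 0,"dy": 0,"dz": -50,"gripper": 0.1},{"rx": 0,"ry": 0,"rz": 0,"dx": 0,"dy": 0,"dz": -40,"gripper": 0.1}]}}

```text
clock: 16.38
tcp_pos: [0.5495, -0.3727, 0.2415]
orientation: [-3.136, 0.171, -0.006]
contact_force: [0.9, -0.1, 0.4]
grip_width: 0.0467
gripper_force: 0.0
```

```bash
python3 - <<'E'
from h import *
go((.560,.369,.22),-6.1)
E
```

```text
t 16.38 tcp [ 0.5495 -0.3727  0.2415] z [ 0.004  0.001 -1.   ] yaw -6.2 w 0.0467 F [ 0.9 -0.1  0.4]
 turn(deg) [-0.1 -0.2 -0.1]  then shift(mm) [ -68.4 -738.6   21.5]  joints [ 0.39  0.47  0.16  1.61 -0.09  1.07 -1.11]
```

Emit:
{"op": "step_arm", "data": {"moves": [{"rx": 0,"ry": 0,"rz": 0,"dx": -4.5,"dy": -49.2,"dz": 0,"gripper": 0.1},{"rx": 0,"ry": 0,"rz": 0,"dx": -4.5,"dy": -49.2,"dz": 0,"gripper": 0.1},{"rx": 0,"ry": 0,"rz": 0,"dx": -4.5,"dy": -49.2,"dz": 0,"gripper": 0.1},{"rx": 0,"ry": 0,"rz": 0,"dx": -4.5,"dy": -49.2,"dz": 0,"gripper": 0.1},{"rx": 0,"ry": 0,"rz": 0,"dx": -4.5,"dy": -49.2,"dz": 0,"gripper": 0.1},{"rx": 0,"ry": 0,"rz": 0,"dx": -4.5,"dy": -49.2,"dz": 0,"gripper": 0.1},{"rx": 0,"ry": 0,"rz": 0,"dx": -4.5,"dy": -49.2,"dz": 0,"gripper": 0.1},{"rx": 0,"ry": 0,"rz": 0,"dx": -4.5,"dy": -49.2,"dz": 0,"gripper": 0.1},{"rx": 0,"ry": 0,"rz": 0,"dx": -4.5,"dy": -49.2,"dz": 0,"gripper": 0.1},{"rx": 0,"ry": 0,"rz": 0,"dx": -4.5,"dy": -49.2,"dz": 0,"gripper": 0.1},{"rx": 0,"ry": 0,"rz": 0,"dx": -4.5,"dy": -49.2,"dz": 0,"gripper": 0.1},{"rx": 0,"ry": 0,"rz": 0,"dx": -4.5,"dy": -49.2,"dz": 0,"gripper": 0.1},{"rx": 0,"ry": 0,"rz": 0,"dx": -4.5,"dy": -49.2,"dz": 0,"gripper": 0.1},{"rx": 0,"ry": 0,"rz": 0,"dx": -4.5,"dy": -49.2,"dz": 0,"gripper": 0.1},{"rx": 0,"ry": 0,"rz": 0,"dx": -4.5,"dy": -49.2,"dz": 0,"gripper": 0.1},{"rx": 0,"ry": 0,"rz": 0,"dx": 0,"dy": 0,"dz": 50,"gripper": 0.1},{"rx": 0,"ry": 0,"rz": 0,"dx": 0,"dy": 0,"dz": 50,"gripper": 0.1},{"rx": 0,"ry": 0,"rz": 0,"dx": 0,"dy": 0,"dz": 0,"gripper": 0.1}]}}

```text
clock: 18.62
tcp_pos: [0.5599, 0.3673, 0.1369]
orientation: [3.135, -0.17, -0.007]
contact_force: [-0.2, -0.7, -0.0]
grip_width: 0.0469
gripper_force: 0.0
```

```bash
python3 - <<'E'
from h import *
go((.560,.369,.073),-6.1)
t=r.grab_frame("top"); s=r.grab_frame("scene")
cv2.imwrite("pics/top2.png",t);cv2.imwrite("pics/scene2.png",s)
cv2.imwrite("pics/s5.png",np.hstack([cv2.resize(t[190:320,400:530],(400,400),interpolation=cv2.INTER_CUBIC),cv2.resize(s[240:390,220:370],(400,400),interpolation=cv2.INTER_CUBIC)]))
E
```

```text
t 18.62 tcp [0.5599 0.3673 0.1369] z [-0.005 -0.002 -1.   ] yaw -6.2 w 0.0469 F [-0.2 -0.7 -0. ]
 turn(deg) [ 0.1  0.3 -0.1]  then shift(mm) [-0.1 -1.7 63.9]  joints [-0.62  0.59 -0.08  1.66  0.06  0.9  -2.4 ]
```

View pics/s5.png

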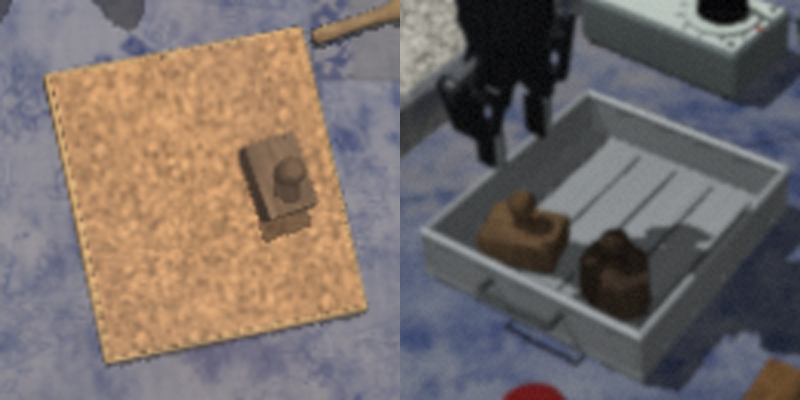

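The first sprig stands on the right side of the board, and the other two blocks are still in place.

Emit:
{"op": "step_arm", "data": {"moves": [{"rx": 0,"ry": 0,"rz": 0,"dx": 0,"dy": -1.5,"dz": 30,"gripper": 0.1},{"rx": 0,"ry": 0,"rz": 0,"dx": 0,"dy": 0,"dz": 22,"gripper": 0.1},{"rx": 0,"ry": 0,"rz": 0,"dx": 0,"dy": 0,"dz": 10,"gripper": 0.1},{"rx": 0,"ry": 0,"rz": 0,"dx": 0,"dy": 0,"dz": 0,"gripper": -1},{"rx": 0,"ry": 0,"rz": 0,"dx": 0,"dy": 0,"dz": 0,"gripper": -1},{"rx": 0,"ry": 0,"rz": 0,"dx": 0,"dy": 0,"dz": 0,"gripper": -1},{"rx": 0,"ry": 0,"rz": 0,"dx": 0,"dy": 0,"dz": 0,"gripper": -1},{"rx": 0,"ry": 0,"rz": 0,"dx": 0,"dy": 0,"dz": 0,"gripper": -1}]}}

```text
clock: 19.73
tcp_pos: [0.5625, 0.3709, 0.078]
orientation: [-3.133, 0.17, -0.002]
contact_force: [0.2, -0.3, 1.4]
grip_width: 0.0229
gripper_force: 49.0
```

Emit:
{"op": "step_arm", "data": {"moves": [{"rx": 0,"ry": 0,"rz": 0,"dx": 0,"dy": 0,"dz": -10,"gripper": -1},{"rx": 0,"ry": 0,"rz": 0,"dx": 0,"dy": 0,"dz": -25,"gripper": -1},{"rx": 0,"ry": 0,"rz": 0,"dx": 0,"dy": 0,"dz": -45,"gripper": -1},{"rx": 0,"ry": 0,"rz": 0,"dx": 0,"dy": 0,"dz": -45,"gripper": -1},{"rx": 0,"ry": 0,"rz": 0,"dx": 0,"dy": 0,"dz": -45,"gripper": -1},{"rx": 0,"ry": 0,"rz": 0,"dx": 0,"dy": 0,"dz": 0,"gripper": -1}]}}

```text
clock: 20.48
tcp_pos: [0.5638, 0.3716, 0.2529]
orientation: [-3.128, 0.17, -0.011]
contact_force: [-0.6, 0.3, -1.6]
grip_width: 0.023
gripper_force: 49.1
```

```bash
python3 - <<'E'
from h import *
go((.5927,-.2448,.235),-6.1)
E
```

```text
t 20.48 tcp [0.5638 0.3716 0.2529] z [ 0.008  0.008 -1.   ] yaw -6.2 w 0.023 F [-0.6  0.3 -1.6]
 turn(deg) [-0.5 -0.4 -0.1]  then shift(mm) [ 94.2 609.8  17.9]  joints [-0.62  0.47 -0.08  1.56  0.04  1.1  -2.39]
```

Emit:
{"op": "step_arm", "data": {"moves": [{"rx": 0,"ry": 0,"rz": 0,"dx": 6.7,"dy": 25,"dz": 0,"gripper": -1},{"rx": 0,"ry": 0,"rz": 0,"dx": 6.7,"dy": 45,"dz": 0,"gripper": -1},{"rx": 0,"ry": 0,"rz": 0,"dx": 6.7,"dy": 47,"dz": 0,"gripper": -1},{"rx": 0,"ry": 0,"rz": 0,"dx": 6.7,"dy": 47,"dz": 0,"gripper": -1},{"rx": 0,"ry": 0,"rz": 0,"dx": 6.7,"dy": 47,"dz": 0,"gripper": -1},{"rx": 0,"ry": 0,"rz": 0,"dx": 6.7,"dy": 47,"dz": 0,"gripper": -1},{"rx": 0,"ry": 0,"rz": 0,"dx": 6.7,"dy": 47,"dz": 0,"gripper": -1},{"rx": 0,"ry": 0,"rz": 0,"dx": 6.7,"dy": 47,"dz": 0,"gripper": -1},{"rx": 0,"ry": 0,"rz": 0,"dx": 6.7,"dy": 47,"dz": 0,"gripper": -1},{"rx": 0,"ry": 0,"rz": 0,"dx": 6.7,"dy": 47,"dz": 0,"gripper": -1},{"rx": 0,"ry": 0,"rz": 0,"dx": 6.7,"dy": 47,"dz": 0,"gripper": -1},{"rx": 0,"ry": 0,"rz": 0,"dx": 6.7,"dy": 47,"dz": 0,"gripper": -1},{"rx": 0,"ry": 0,"rz": 0,"dx": 6.7,"dy": 45,"dz": 0,"gripper": -1},{"rx": 0,"ry": 0,"rz": 0,"dx": 6.7,"dy": 25,"dz": 0,"gripper": -1},{"rx": 0,"ry": 0,"rz": 0,"dx": 0,"dy": 0,"dz": 40,"gripper": -1},{"rx": 0,"ry": 0,"rz": 0,"dx": 0,"dy": 0,"dz": 40,"gripper": -1},{"rx": 0,"ry": 0,"rz": 0,"dx": 0,"dy": 0,"dz": 40,"gripper": -1},{"rx": 0,"ry": 0,"rz": 0,"dx": 0,"dy": 0,"dz": 25,"gripper": -1},{"rx": 0,"ry": 0,"rz": 0,"dx": 0,"dy": 0,"dz": 0,"gripper": -1}]}}

```text
clock: 22.85
tcp_pos: [0.5857, -0.2463, 0.0975]
orientation: [-3.133, 0.172, 0.01]
contact_force: [-0.9, 0.3, -0.7]
grip_width: 0.0233
gripper_force: 49.1
```

```bash
python3 - <<'E'
from h import *
go((.5927,-.2448,.082),-6.1)
E
```

```text
t 22.85 tcp [ 0.5857 -0.2463  0.0975] z [-0.006  0.004 -1.   ] yaw -6.3 w 0.0233 F [-0.9  0.3 -0.7]
 turn(deg) [-0.2  0.4 -0.2]  then shift(mm) [ 6.8 -2.3 15.5]  joints [ 0.23  0.59  0.09  1.77 -0.08  0.79 -1.32]
```

Emit:
{"op": "step_arm", "data": {"moves": [{"rx": 0,"ry": 0,"rz": 0,"dx": 3,"dy": -1,"dz": 8,"gripper": -1},{"rx": 0,"ry": 0,"rz": 0,"dx": 3,"dy": -1,"dz": 5,"gripper": -1},{"rx": 0,"ry": 0,"rz": 0,"dx": 0,"dy": 0,"dz": 2,"gripper": -1},{"rx": 0,"ry": 0,"rz": 0,"dx": 0,"dy": 0,"dz": 0,"gripper": -1},{"rx": 0,"ry": 0,"rz": 0,"dx": 0,"dy": 0,"dz": 0,"gripper": 0.1},{"rx": 0,"ry": 0,"rz": 0,"dx": 0,"dy": 0,"dz": 0,"gripper": 0.1},{"rx": 0,"ry": 0,"rz": 0,"dx": 0,"dy": 0,"dz": 0,"gripper": 0.1},{"rx": 0,"ry": 0,"rz": 0,"dx": 0,"dy": 0,"dz": -20,"gripper": 0.1},{"rx": 0,"ry": 0,"rz": 0,"dx": 0,"dy": 0,"dz": -50,"gripper": 0.1},{"rx": 0,"ry": 0,"rz": 0,"dx": 0,"dy": 0,"dz": -50,"gripper": 0.1},{"rx": 0,"ry": 0,"rz": 0,"dx": 0,"dy": 0,"dz": -40,"gripper": 0.1}]}}

```text
clock: 24.22
tcp_pos: [0.5959, -0.2454, 0.2499]
orientation: [-3.135, 0.17, -0.006]
contact_force: [0.4, 0.4, -0.0]
grip_width: 0.0468
gripper_force: 0.0
```

Emit:
{"op": "step_arm", "data": {"moves": [{"rx": 0,"ry": 0,"rz": 0,"dx": -14.8,"dy": -46.4,"dz": 0,"gripper": 0.1},{"rx": 0,"ry": 0,"rz": 0,"dx": -14.8,"dy": -46.4,"dz": 0,"gripper": 0.1},{"rx": 0,"ry": 0,"rz": 0,"dx": -14.8,"dy": -46.4,"dz": 0,"gripper": 0.1},{"rx": 0,"ry": 0,"rz": 0,"dx": -14.8,"dy": -46.4,"dz": 0,"gripper": 0.1},{"rx": 0,"ry": 0,"rz": 0,"dx": -14.8,"dy": -46.4,"dz": 0,"gripper": 0.1},{"rx": 0,"ry": 0,"rz": 0,"dx": -14.8,"dy": -46.4,"dz": 0,"gripper": 0.1},{"rx": 0,"ry": 0,"rz": 0,"dx": -14.8,"dy": -46.4,"dz": 0,"gripper": 0.1},{"rx": 0,"ry": 0,"rz": 0,"dx": -14.8,"dy": -46.4,"dz": 0,"gripper": 0.1},{"rx": 0,"ry": 0,"rz": 0,"dx": -14.8,"dy": -46.4,"dz": 0,"gripper": 0.1},{"rx": 0,"ry": 0,"rz": 0,"dx": -14.8,"dy": -46.4,"dz": 0,"gripper": 0.1},{"rx": 0,"ry": 0,"rz": 0,"dx": -14.8,"dy": -46.4,"dz": 0,"gripper": 0.1},{"rx": 0,"ry": 0,"rz": 0,"dx": -14.8,"dy": -46.4,"dz": 0,"gripper": 0.1},{"rx": 0,"ry": 0,"rz": 0,"dx": -14.8,"dy": -46.4,"dz": 0,"gripper": 0.1},{"rx": 0,"ry": 0,"rz": 0,"dx": 0,"dy": 0,"dz": 50,"gripper": 0.1},{"rx": 0,"ry": 0,"rz": 0,"dx": 0,"dy": 0,"dz": 40,"gripper": 0.1},{"rx": 0,"ry": 0,"rz": 0,"dx": 0,"dy": 0,"dz": 0,"gripper": 0.1}]}}

```text
clock: 26.22
tcp_pos: [0.4682, 0.3743, 0.1559]
orientation: [3.136, -0.17, -0.004]
contact_force: [0.8, -0.3, 0.4]
grip_width: 0.0469
gripper_force: 0.0
```

```bash
python3 - <<'E'
from h import *
go((.464,.375,.083),-6.1)
t=r.grab_frame("top"); s=r.grab_frame("scene")
cv2.imwrite("pics/top3.png",t);cv2.imwrite("pics/scene3.png",s)
cv2.imwrite("pics/s6.png",np.hstack([cv2.resize(t[190:320,400:530],(400,400),interpolation=cv2.INTER_CUBIC),cv2.resize(s[240:390,220:370],(400,400),interpolation=cv2.INTER_CUBIC)]))
E
```

```text
t 26.23 tcp [0.4682 0.3743 0.1559] z [-0.003 -0.001 -1.   ] yaw -6.2 w 0.0469 F [ 0.8 -0.3  0.4]
 turn(deg) [ 0.1  0.1 -0.1]  then shift(mm) [-4.2 -0.3 72.9]  joints [-0.67  0.47 -0.15  1.82  0.09  0.86 -2.53]
```

View pics/s6.png

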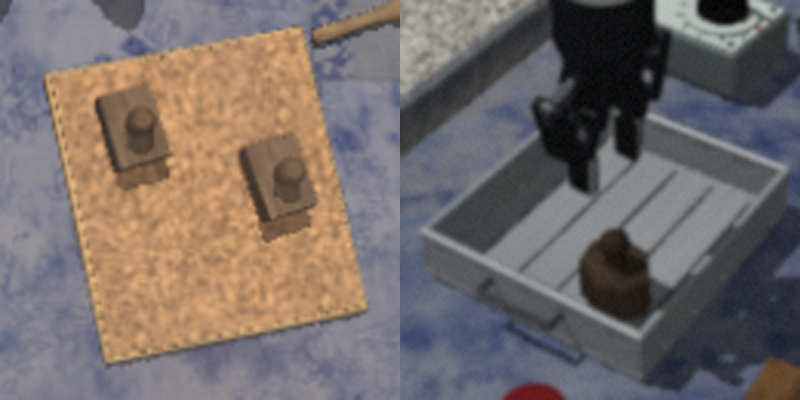

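Both sprigs stand apart on the board. I'll check the paisley handle by triangulation before lowering.

```bash
python3 - <<'E'
from h import *
print(tri("top",[208,282.6],"scene",[300.8,330]), proj("scene",[[.464,.375,.071],[.468,.374,.134]]),proj("top",[[.464,.375,.071]]))
E
```

```text
(array([0.46376704, 0.3753548 , 0.06940579]), np.float64(0.0037180298151877826)) [[299.92329592 329.15268468]
 [298.01610462 305.37290868]] [[208.3135556  283.12033475]]
```

Emit:
{"op": "step_arm", "data": {"moves": [{"rx": 0,"ry": 0,"rz": 0,"dx": -4,"dy": 0,"dz": 35,"gripper": 0.1},{"rx": 0,"ry": 0,"rz": 0,"dx": 0,"dy": 0,"dz": 25,"gripper": 0.1},{"rx": 0,"ry": 0,"rz": 0,"dx": 0,"dy": 0,"dz": 11,"gripper": 0.1},{"rx": 0,"ry": 0,"rz": 0,"dx": 0,"dy": 0,"dz": 0,"gripper": -1},{"rx": 0,"ry": 0,"rz": 0,"dx": 0,"dy": 0,"dz": 0,"gripper": -1},{"rx": 0,"ry": 0,"rz": 0,"dx": 0,"dy": 0,"dz": 0,"gripper": -1},{"rx": 0,"ry": 0,"rz": 0,"dx": 0,"dy": 0,"dz": 0,"gripper": -1},{"rx": 0,"ry": 0,"rz": 0,"dx": 0,"dy": 0,"dz": 0,"gripper": -1}]}}

```text
clock: 27.32
tcp_pos: [0.4666, 0.3769, 0.0879]
orientation: [-3.132, 0.171, -0.004]
contact_force: [0.4, -1.5, 6.6]
grip_width: 0.0228
gripper_force: 49.6
```

Emit:
{"op": "step_arm", "data": {"moves": [{"rx": 0,"ry": 0,"rz": 0,"dx": 0,"dy": 0,"dz": -10,"gripper": -1},{"rx": 0,"ry": 0,"rz": 0,"dx": 0,"dy": 0,"dz": -25,"gripper": -1},{"rx": 0,"ry": 0,"rz": 0,"dx": 0,"dy": 0,"dz": -45,"gripper": -1},{"rx": 0,"ry": 0,"rz": 0,"dx": 0,"dy": 0,"dz": -45,"gripper": -1},{"rx": 0,"ry": 0,"rz": 0,"dx": 0,"dy": 0,"dz": -45,"gripper": -1},{"rx": 0,"ry": 0,"rz": 0,"dx": 0,"dy": 0,"dz": 0,"gripper": -1}]}}

```text
clock: 28.08
tcp_pos: [0.4669, 0.3774, 0.2612]
orientation: [-3.128, 0.17, -0.01]
contact_force: [0.1, -0.5, -0.4]
grip_width: 0.0227
gripper_force: 49.1
```

```bash
python3 - <<'E'
from h import *
go((.4695,-.266,.25),-6.1)
E
```

```text
t 28.07 tcp [0.4669 0.3774 0.2612] z [ 0.007  0.008 -1.   ] yaw -6.2 w 0.0227 F [ 0.1 -0.5 -0.4]
 turn(deg) [-0.5 -0.3 -0.1]  then shift(mm) [ 71.  639.5  11.2]  joints [-0.66  0.35 -0.16  1.73  0.06  1.06 -2.52]
```

Emit:
{"op": "step_arm", "data": {"moves": [{"rx": 0,"ry": 0,"rz": 0,"dx": 5.2,"dy": 25,"dz": 0,"gripper": -1},{"rx": 0,"ry": 0,"rz": 0,"dx": 5.2,"dy": 45,"dz": 0,"gripper": -1},{"rx": 0,"ry": 0,"rz": 0,"dx": 5.2,"dy": 50,"dz": 0,"gripper": -1},{"rx": 0,"ry": 0,"rz": 0,"dx": 5.2,"dy": 50,"dz": 0,"gripper": -1},{"rx": 0,"ry": 0,"rz": 0,"dx": 5.2,"dy": 50,"dz": 0,"gripper": -1},{"rx": 0,"ry": 0,"rz": 0,"dx": 5.2,"dy": 50,"dz": 0,"gripper": -1},{"rx": 0,"ry": 0,"rz": 0,"dx": 5.2,"dy": 50,"dz": 0,"gripper": -1},{"rx": 0,"ry": 0,"rz": 0,"dx": 5.2,"dy": 50,"dz": 0,"gripper": -1},{"rx": 0,"ry": 0,"rz": 0,"dx": 5.2,"dy": 50,"dz": 0,"gripper": -1},{"rx": 0,"ry": 0,"rz": 0,"dx": 5.2,"dy": 50,"dz": 0,"gripper": -1},{"rx": 0,"ry": 0,"rz": 0,"dx": 5.2,"dy": 50,"dz": 0,"gripper": -1},{"rx": 0,"ry": 0,"rz": 0,"dx": 5.2,"dy": 50,"dz": 0,"gripper": -1},{"rx": 0,"ry": 0,"rz": 0,"dx": 5.2,"dy": 44,"dz": 0,"gripper": -1},{"rx": 0,"ry": 0,"rz": 0,"dx": 5.2,"dy": 25,"dz": 0,"gripper": -1},{"rx": 0,"ry": 0,"rz": 0,"dx": 0,"dy": 0,"dz": 40,"gripper": -1},{"rx": 0,"ry": 0,"rz": 0,"dx": 0,"dy": 0,"dz": 40,"gripper": -1},{"rx": 0,"ry": 0,"rz": 0,"dx": 0,"dy": 0,"dz": 40,"gripper": -1},{"rx": 0,"ry": 0,"rz": 0,"dx": 0,"dy": 0,"dz": 25,"gripper": -1},{"rx": 0,"ry": 0,"rz": 0,"dx": 0,"dy": 0,"dz": 0,"gripper": -1}]}}

```text
clock: 30.45
tcp_pos: [0.4668, -0.2658, 0.1074]
orientation: [-3.132, 0.17, 0.007]
contact_force: [-0.3, -0.7, 0.1]
grip_width: 0.0229
gripper_force: 49.1
```

```bash
python3 - <<'E'
from h import *
go((.4695,-.266,.0925),-6.1)
E
```

```text
t 30.45 tcp [ 0.4668 -0.2658  0.1074] z [-0.004  0.005 -1.   ] yaw -6.2 w 0.0229 F [-0.3 -0.7  0.1]
 turn(deg) [-0.3  0.3 -0.1]  then shift(mm) [ 2.7 -0.1 14.9]  joints [ 0.24  0.45  0.21  2.01 -0.14  0.7  -1.14]
```

Emit:
{"op": "step_arm", "data": {"moves": [{"rx": 0,"ry": 0,"rz": 0,"dx": 1,"dy": 0,"dz": 8,"gripper": -1},{"rx": 0,"ry": 0,"rz": 0,"dx": 1,"dy": 0,"dz": 5,"gripper": -1},{"rx": 0,"ry": 0,"rz": 0,"dx": 0,"dy": 0,"dz": 2,"gripper": -1},{"rx": 0,"ry": 0,"rz": 0,"dx": 0,"dy": 0,"dz": 0,"gripper": -1},{"rx": 0,"ry": 0,"rz": 0,"dx": 0,"dy": 0,"dz": 0,"gripper": 0.1},{"rx": 0,"ry": 0,"rz": 0,"dx": 0,"dy": 0,"dz": 0,"gripper": 0.1},{"rx": 0,"ry": 0,"rz": 0,"dx": 0,"dy": 0,"dz": 0,"gripper": 0.1},{"rx": 0,"ry": 0,"rz": 0,"dx": 0,"dy": 0,"dz": -20,"gripper": 0.1},{"rx": 0,"ry": 0,"rz": 0,"dx": 0,"dy": 0,"dz": -50,"gripper": 0.1},{"rx": 0,"ry": 0,"rz": 0,"dx": 0,"dy": 0,"dz": -50,"gripper": 0.1},{"rx": 0,"ry": 0,"rz": 0,"dx": 0,"dy": 0,"dz": -40,"gripper": 0.1}]}}

```text
clock: 31.82
tcp_pos: [0.4708, -0.2677, 0.2569]
orientation: [-3.135, 0.17, -0.004]
contact_force: [1.1, -0.2, -0.1]
grip_width: 0.0469
gripper_force: 0.0
```

Emit:
{"op": "step_arm", "data": {"moves": [{"rx": 0,"ry": 0,"rz": 0,"dx": 7.6,"dy": -41.9,"dz": 0,"gripper": 0.1},{"rx": 0,"ry": 0,"rz": 0,"dx": 7.6,"dy": -41.9,"dz": 0,"gripper": 0.1},{"rx": 0,"ry": 0,"rz": 0,"dx": 7.6,"dy": -41.9,"dz": 0,"gripper": 0.1},{"rx": 0,"ry": 0,"rz": 0,"dx": 7.6,"dy": -41.9,"dz": 0,"gripper": 0.1},{"rx": 0,"ry": 0,"rz": 0,"dx": 7.6,"dy": -41.9,"dz": 0,"gripper": 0.1},{"rx": 0,"ry": 0,"rz": 0,"dx": 7.6,"dy": -41.9,"dz": 0,"gripper": 0.1},{"rx": 0,"ry": 0,"rz": 0,"dx": 7.6,"dy": -41.9,"dz": 0,"gripper": 0.1},{"rx": 0,"ry": 0,"rz": -8.3,"dx": 0,"dy": 0,"dz": 0,"gripper": 0.1},{"rx": 0,"ry": 0,"rz": -8.3,"dx": 0,"dy": 0,"dz": 0,"gripper": 0.1},{"rx": 0,"ry": 0,"rz": -8.3,"dx": 0,"dy": 0,"dz": 0,"gripper": 0.1},{"rx": 0,"ry": 0,"rz": -8.3,"dx": 0,"dy": 0,"dz": 0,"gripper": 0.1},{"rx": 0,"ry": 0,"rz": 0,"dx": 0,"dy": 0,"dz": 50,"gripper": 0.1},{"rx": 0,"ry": 0,"rz": 0,"dx": 0,"dy": 0,"dz": 40,"gripper": 0.1},{"rx": 0,"ry": 0,"rz": 0,"dx": 0,"dy": 0,"dz": 0,"gripper": 0.1}]}}

```text
clock: 33.58
tcp_pos: [0.553, 0.0183, 0.163]
orientation: [-3.052, -0.732, 0.008]
contact_force: [0.0, 0.3, 0.0]
grip_width: 0.047
gripper_force: 0.0
```

```bash
python3 - <<'E'
from h import *
go((.553,.020,.105),27)
t=r.grab_frame("top"); s=r.grab_frame("scene")
cv2.imwrite("pics/top4.png",t);cv2.imwrite("pics/scene4.png",s)
cv2.imwrite("pics/s7.png",np.hstack([cv2.resize(t[180:320,170:540],(500,190),interpolation=cv2.INTER_CUBIC),cv2.resize(s[170:265,280:430],(300,190),interpolation=cv2.INTER_CUBIC)]))
E
```

```text
t 33.58 tcp [0.553  0.0183 0.163 ] z [-0.006  0.002 -1.   ] yaw 27.0 w 0.047 F [0.  0.3 0. ]
 turn(deg) [-0.2  0.2 -0. ]  then shift(mm) [ 0.7 -1.6 58. ]  joints [-0.14  0.39 -0.01  1.93 -0.    0.83 -1.24]
```

View pics/s7.png

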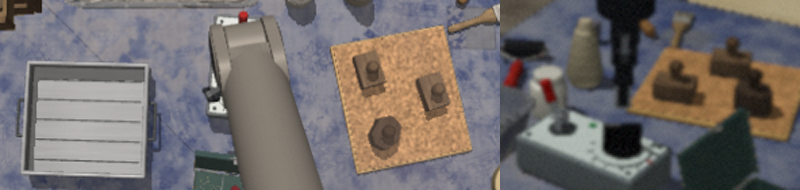

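The tank is empty, all three blocks stand apart on the board, and the gripper is above the dial. Next I'll lower and grip the bar.

Emit:
{"op": "step_arm", "data": {"moves": [{"rx": 0,"ry": 0,"rz": 0,"dx": 0.5,"dy": -1.5,"dz": 30,"gripper": 0.1},{"rx": 0,"ry": 0,"rz": 0,"dx": 0,"dy": 0,"dz": 20,"gripper": 0.1},{"rx": 0,"ry": 0,"rz": 0,"dx": 0,"dy": 0,"dz": 8,"gripper": 0.1},{"rx": 0,"ry": 0,"rz": 0,"dx": 0,"dy": 0,"dz": 0,"gripper": -1},{"rx": 0,"ry": 0,"rz": 0,"dx": 0,"dy": 0,"dz": 0,"gripper": -1},{"rx": 0,"ry": 0,"rz": 0,"dx": 0,"dy": 0,"dz": 0,"gripper": -1},{"rx": 0,"ry": 0,"rz": 0,"dx": 0,"dy": 0,"dz": 0,"gripper": -1},{"rx": 0,"ry": 0,"rz": 0,"dx": 0,"dy": 0,"dz": 0,"gripper": -1},{"rx": 0,"ry": 0,"rz": 0,"dx": 0,"dy": 0,"dz": 0,"gripper": -1}], "grip_force": 30}}

```text
clock: 34.8
tcp_pos: [0.5561, 0.0203, 0.109]
orientation: [-3.053, -0.732, -0.006]
contact_force: [-1.6, -0.3, 6.3]
grip_width: 0.0132
gripper_force: 35.5
```

```bash
python3 - <<'E'
from h import *
go((.553,.020,.105),27);print(r.get_obs()["moment"].round(2))
E
```

```text
t 34.8 tcp [0.5561 0.0203 0.109 ] z [ 0.003  0.003 -1.   ] yaw 27.0 w 0.0132 F [-1.6 -0.3  6.3]
 turn(deg) [-0.1 -0.2 -0. ]  then shift(mm) [-2.9 -1.2  4. ]  joints [-0.14  0.46 -0.01  1.96  0.    0.71 -1.25]
[-0.14  0.29 -0.01]
```

Emit:
{"op": "step_arm", "data": {"moves": [{"rx": 0,"ry": 0,"rz": 0,"dx": -2,"dy": 0,"dz": -2,"gripper": -1},{"rx": 0,"ry": 0,"rz": -9,"dx": 0,"dy": 0,"dz": 0,"gripper": -1},{"rx": 0,"ry": 0,"rz": -9,"dx": 0,"dy": 0,"dz": 0,"gripper": -1},{"rx": 0,"ry": 0,"rz": -9,"dx": 0,"dy": 0,"dz": 0,"gripper": -1},{"rx": 0,"ry": 0,"rz": 0,"dx": 0,"dy": 0,"dz": 0,"gripper": -1}]}}

```text
clock: 35.42
tcp_pos: [0.5548, 0.021, 0.1092]
orientation: [-2.795, -1.429, -0.009]
contact_force: [7.2, 4.4, -12.2]
grip_width: 0.0134
gripper_force: 32.9
```

```bash
python3 - <<'E'
from h import *
go((.553,.020,.110),54);print(r.get_obs()["moment"].round(2))
E
```

```text
t 35.42 tcp [0.5548 0.021  0.1092] z [ 0.004  0.005 -1.   ] yaw 54.2 w 0.0134 F [  7.2   4.4 -12.2]
 turn(deg) [ 0.  -0.4  0.2]  then shift(mm) [-1.9 -0.9 -0.8]  joints [-0.05  0.47 -0.13  1.96  0.08  0.72 -0.85]
[ 0.86 -1.43  0.08]
```

Emit:
{"op": "step_arm", "data": {"moves": [{"rx": 0,"ry": 0,"rz": 0,"dx": 1,"dy": 0.5,"dz": 1.3,"gripper": -1},{"rx": 0,"ry": 0,"rz": -9,"dx": 0,"dy": 0,"dz": 0,"gripper": -1},{"rx": 0,"ry": 0,"rz": -9,"dx": 0,"dy": 0,"dz": 0,"gripper": -1},{"rx": 0,"ry": 0,"rz": -9,"dx": 0,"dy": 0,"dz": 0,"gripper": -1},{"rx": 0,"ry": 0,"rz": 0,"dx": 0,"dy": 0,"dz": 0,"gripper": -1}]}}

```text
clock: 36.05
tcp_pos: [0.5538, 0.0216, 0.1091]
orientation: [-2.384, -2.041, -0.005]
contact_force: [-3.6, 4.4, 6.2]
grip_width: 0.0132
gripper_force: 35.4
```

```bash
python3 - <<'E'
from h import *
go((.553,.020,.110),81);print(r.get_obs()["moment"].round(2))
o=r.get_obs();print((R.from_rotvec(o["orientation"]).inv().apply(o["contact_force"])).round(1))
E
```

```text
t 36.05 tcp [0.5538 0.0216 0.1091] z [ 0.     0.005 -1.   ] yaw 81.2 w 0.0132 F [-3.6  4.4  6.2]
 turn(deg) [-0.  -0.3  0.2]  then shift(mm) [-1.7 -0.5 -0.9]  joints [ 0.04  0.48 -0.24  1.95  0.16  0.73 -0.45]
[0.93 0.85 0.03]
[ 3.9 -4.3 -6.2]
```

Emit:
{"op": "step_arm", "data": {"moves": [{"rx": 0,"ry": 0,"rz": -9,"dx": 0.6,"dy": -0.6,"dz": -0.6,"gripper": -1},{"rx": 0,"ry": 0,"rz": -9,"dx": 0,"dy": 0,"dz": 0,"gripper": -1},{"rx": 0,"ry": 0,"rz": -9,"dx": 0,"dy": 0,"dz": 0,"gripper": -1},{"rx": 0,"ry": 0,"rz": -9,"dx": 0,"dy": 0,"dz": 0,"gripper": -1},{"rx": 0,"ry": 0,"rz": 0,"dx": 0,"dy": 0,"dz": 0,"gripper": -1}]}}

```text
clock: 36.67
tcp_pos: [0.5521, 0.0213, 0.1091]
orientation: [-1.637, -2.677, -0.002]
contact_force: [-6.0, 3.4, 5.4]
grip_width: 0.0134
gripper_force: 35.3
```

```bash
python3 - <<'E'
from h import *
go((.554,.020,.110),117);print(r.get_obs()["moment"].round(2))
o=r.get_obs();print((R.from_rotvec(o["orientation"]).inv().apply(o["contact_force"])).round(1))
E
```

```text
t 36.67 tcp [0.5521 0.0213 0.1091] z [-0.002  0.003 -1.   ] yaw 117.1 w 0.0134 F [-6.   3.4  5.4]
 turn(deg) [-0.  -0.2  0.1]  then shift(mm) [-2.   1.1 -0.9]  joints [ 0.16  0.49 -0.4   1.95  0.26  0.75  0.09]
[0.54 1.25 0.13]
[ 5.8 -3.8 -5.4]
```

Emit:
{"op": "step_arm", "data": {"moves": [{"rx": 0,"ry": 0,"rz": -9,"dx": 1,"dy": -0.6,"dz": -0.6,"gripper": -1},{"rx": 0,"ry": 0,"rz": -9,"dx": 0,"dy": 0,"dz": 0,"gripper": -1},{"rx": 0,"ry": 0,"rz": -9,"dx": 0,"dy": 0,"dz": 0,"gripper": -1},{"rx": 0,"ry": 0,"rz": -9,"dx": 0,"dy": 0,"dz": 0,"gripper": -1},{"rx": 0,"ry": 0,"rz": -9,"dx": 0,"dy": 0,"dz": 0,"gripper": -1},{"rx": 0,"ry": 0,"rz": 0,"dx": 0,"dy": 0,"dz": 0,"gripper": -1}]}}

```text
clock: 37.42
tcp_pos: [0.5507, 0.0198, 0.1091]
orientation: [-0.49, -3.099, 0.0]
contact_force: [-5.4, -2.0, 3.6]
grip_width: 0.0134
gripper_force: 35.1
```

```bash
cat >> h.py <<'E'
def dial():
    go((.554,.020,.110),173.9);o=r.get_obs();print(o["moment"].round(2),(R.from_rotvec(o["orientation"]).inv().apply(o["contact_force"])).round(1))
E
python3 -c "
from h import *
dial()"
```

```text
t 37.42 tcp [0.5507 0.0198 0.1091] z [-0.004  0.    -1.   ] yaw 162.0 w 0.0134 F [-5.4 -2.   3.6]
 turn(deg) [ -0.   -0.2 -11.9]  then shift(mm) [-3.3  0.6 -0.9]  joints [ 0.31  0.53 -0.58  1.94  0.4   0.79  0.76]
[-0.44  1.2   0.09] [ 4.6 -3.6 -3.6]
```

Emit:
{"op": "step_arm", "data": {"moves": [{"rx": 0,"ry": 0,"rz": -4,"dx": 0,"dy": 0,"dz": 0,"gripper": -1},{"rx": 0,"ry": 0,"rz": -4,"dx": 0,"dy": 0,"dz": 0,"gripper": -1},{"rx": 0,"ry": 0,"rz": 0,"dx": 0,"dy": 0,"dz": 0,"gripper": -1}]}}

```text
clock: 37.8
tcp_pos: [0.5506, 0.0193, 0.1091]
orientation: [-0.274, -3.126, 0.001]
contact_force: [-6.4, -3.0, 4.7]
grip_width: 0.013
gripper_force: 35.1
```

```bash
python3 -c "
from h import *
dial()"
```

```text
t 37.8 tcp [0.5506 0.0193 0.1091] z [-0.004 -0.001 -1.   ] yaw 170.0 w 0.013 F [-6.4 -3.   4.7]
 turn(deg) [-0.1 -0.2 -3.9]  then shift(mm) [-3.3  1.  -0.9]  joints [ 0.33  0.54 -0.61  1.94  0.42  0.8   0.88]
[-0.64  1.25  0.05] [ 5.7 -4.1 -4.6]
```

Emit:
{"op": "step_arm", "data": {"moves": [{"rx": 0,"ry": 0,"rz": -3,"dx": 0,"dy": 0,"dz": 0,"gripper": -1},{"rx": 0,"ry": 0,"rz": -2,"dx": 0,"dy": 0,"dz": 0,"gripper": -1},{"rx": 0,"ry": 0,"rz": 0,"dx": 0,"dy": 0,"dz": 0,"gripper": -1}]}}

```text
clock: 38.17
tcp_pos: [0.5506, 0.0192, 0.1091]
orientation: [-0.142, -3.134, 0.001]
contact_force: [-6.4, -3.5, 4.9]
grip_width: 0.0131
gripper_force: 35.8
```

```bash
python3 -c "
from h import *
dial()"
```

```text
t 38.17 tcp [0.5506 0.0192 0.1091] z [-0.004 -0.    -1.   ] yaw 174.8 w 0.0131 F [-6.4 -3.5  4.9]
 turn(deg) [-0.  -0.2  0.9]  then shift(mm) [-3.3  1.2 -0.9]  joints [ 0.35  0.54 -0.63  1.94  0.43  0.81  0.95]
[-0.63  1.34 -0.58] [ 6.1 -4.  -4.9]
```

Emit:
{"op": "step_arm", "data": {"moves": [{"rx": 0,"ry": 0,"rz": -2,"dx": 0,"dy": 0,"dz": 0,"gripper": -1},{"rx": 0,"ry": 0,"rz": 0,"dx": 0,"dy": 0,"dz": 0,"gripper": -1}]}}

```text
clock: 38.42
tcp_pos: [0.5509, 0.0192, 0.1091]
orientation: [-0.087, -3.137, 0.0]
contact_force: [-5.0, -2.5, 4.5]
grip_width: 0.0133
gripper_force: 46.1
```

```bash
python3 -c "
from h import *
dial()"
```

```text
t 38.42 tcp [0.5509 0.0192 0.1091] z [-0.004 -0.    -1.   ] yaw 176.8 w 0.0133 F [-5.  -2.5  4.5]
 turn(deg) [-0.  -0.2  2.9]  then shift(mm) [-3.   1.1 -0.9]  joints [ 0.35  0.54 -0.64  1.94  0.44  0.81  0.98]
[-0.63  1.14 -0.73] [ 4.9 -2.8 -4.5]
```

The moment shows the zero stop has been reached, so I'll release, rise and clear the view.

Emit:
{"op": "step_arm", "data": {"moves": [{"rx": 0,"ry": 0,"rz": 0,"dx": 0,"dy": 0,"dz": 0,"gripper": 0.3},{"rx": 0,"ry": 0,"rz": 0,"dx": 0,"dy": 0,"dz": 0,"gripper": 0.3},{"rx": 0,"ry": 0,"rz": 0,"dx": 0,"dy": 0,"dz": 0,"gripper": 0.3},{"rx": 0,"ry": 0,"rz": 0,"dx": 0,"dy": 0,"dz": 0,"gripper": 0.3},{"rx": 0,"ry": 0,"rz": 0,"dx": 0,"dy": 0,"dz": -20,"gripper": 0.3},{"rx": 0,"ry": 0,"rz": 0,"dx": 0,"dy": 0,"dz": -50,"gripper": 0.3},{"rx": 0,"ry": 0,"rz": 0,"dx": 0,"dy": 0,"dz": -50,"gripper": 0.3},{"rx": 0,"ry": 0,"rz": 0,"dx": 0,"dy": 0,"dz": -50,"gripper": 0.3},{"rx": 0,"ry": 0,"rz": 0,"dx": 0,"dy": 50,"dz": 0,"gripper": 0.3},{"rx": 0,"ry": 0,"rz": 0,"dx": 0,"dy": 50,"dz": 0,"gripper": 0.3},{"rx": 0,"ry": 0,"rz": 0,"dx": 0,"dy": 50,"dz": 0,"gripper": 0.3},{"rx": 0,"ry": 0,"rz": 0,"dx": 0,"dy": 50,"dz": 0,"gripper": 0.3},{"rx": 0,"ry": 0,"rz": 0,"dx": 0,"dy": 50,"dz": 0,"gripper": 0.3},{"rx": 0,"ry": 0,"rz": 0,"dx": 0,"dy": 50,"dz": 0,"gripper": 0.3},{"rx": 0,"ry": 0,"rz": 0,"dx": 0,"dy": 0,"dz": 0,"gripper": 0.3}]}}

```text
clock: 40.3
tcp_pos: [0.5663, 0.3259, 0.2819]
orientation: [0.071, 3.14, 0.011]
contact_force: [0.2, -0.9, 0.9]
grip_width: 0.0554
gripper_force: 0.0
```

```bash
python3 - <<'E'
from h import *
go((.55,.3,.26),175)
t=r.grab_frame("top"); s=r.grab_frame("scene")
cv2.imwrite("pics/s8.png",np.hstack([cv2.resize(t[185:275,315:380],(433,600),interpolation=cv2.INTER_CUBIC),np.vstack([cv2.resize(t[190:320,400:530],(300,300),interpolation=cv2.INTER_CUBIC),cv2.resize(s[160:260,280:450],(300,300*100//170),interpolation=cv2.INTER_CUBIC),np.zeros((300-300*100//170,300,3),np.uint8)])]))
E
```

```text
t 40.3 tcp [0.5663 0.3259 0.2819] z [ 0.     0.007 -1.   ] yaw 177.4 w 0.0554 F [ 0.2 -0.9  0.9]
 turn(deg) [0.4 0.  2.4]  then shift(mm) [ 14.  -27.2  21.9]  joints [-0.08  0.53 -0.77  1.54  0.38  1.22  0.61]
```

View pics/s8.png

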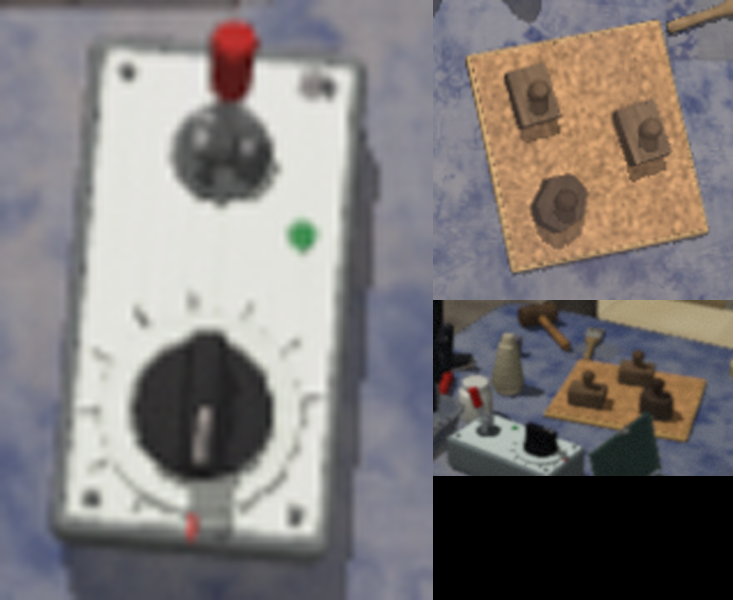

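The pointer line runs straight to the red mark, the bat is OFF and home, and the three blocks stand apart on the board. Time to hand in.

```bash
python3 -c "
from bench import r
print(r.hand_in())"
```

```text
the job is handed in; nothing more can be done
None
```

I handed the job in, without a verdict shown: the last pictures show the toggle OFF and home, all three blocks standing apart on the drying board with the tank empty, and the dial back at its zero stop.

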